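# Rock the horn anvil free of its holder

## Robot

A 6-joint arm with a two-finger parallel gripper is mounted at the origin on the work surface. World frame = base frame: x ahead of the robot, y to its left, z up, the work surface at z = 0. Lengths are in m, angles in degrees, forces in N, time in s.
With the tool pointing down it reaches from about 0.35 to 0.875 m from the base axis. Payload 4.2 kg.
Tool frame: the origin (TCP) lies on the centre line of the jaws, within the pads' length; the fingertips stand 25 mm ahead of it and the grasp point (between the pads) lies 6 mm ahead of it (finger_overhang is the distance from the TCP to the fingertips, in m); z points along the fingers, y is the line along which they close (so a half turn about z gives the same grasp; the last joint's range is limited). The gripper opens to 87 mm and grips with 3 to 60 N. Pads are 19 mm wide; open, the fingers measure 117 mm over their backs; the gripper's body (75 mm by 190 mm) begins 51 mm behind the grasp point.
Start: joints at [85.29, 22.042, 0.453, 0, -68.411, -14.817], TCP at [0.209, 0.589, 0.209] pointing down, gripper open.
Joint ranges: [-179.83, 179.83], [-69.29, 118.12], [-61.27, 80.66], [-181.25, 117.63], [-171.15, -9.14], [-177.46, 177.46]. Speed limits (degrees/s): [159.86, 159.86, 180, 180, 180, 180].

## Interface

Orientations are given as a 3x3 rotation matrix whose columns are the frame's x, y, z axes.
In Python, from station import sense, capture, finish_job, spot_in, tip_of, finger_overhang gives the robot as it stands. The module is installed in compiled form; this text tells all that it offers.
- The arm moves only by the tool servo_tool, never from a script. Its arguments are lists of equal length, an entry for each row: "slide": the shift along the tool's x, y, z in m, a list of three; "spin": the turn about the tool's z in degrees; "grip": the closure, from 0 (fully open) to 1 (shut). A call has exactly 5 rows; each row is the pose to reach, as a shift and turn from the pose commanded when the call began, along the tool's axes at that moment; what a row does not reach only later rows make up. A row lasts 1/12 s, in which the tool goes at most 41.7 mm and 7.16 degrees, less where a joint would pass 70% of its speed; a pose out of reach is approached as far as the arm can. A call with a gripper value outside its range is refused whole. The fingers move at their own pace and stop on an object; the grip force is fixed at half the most. Time passes only in rows, so rows that repeat a pose let the fingers close, or fill a call up. It gives the time, the measured TCP pose, the force, the opening and the grip force at its end, in the units of the state.
- sense(): the state, without advancing time (a new reading comes with each control period).
- capture(name): name is "scene" or "top" or "wrist"; returns a dict with "pixels" (420x560x3 uint8, blue, green, red), "depth" (420x560 float32, m along the optical axis (not along the pixel's ray), 0 where there is no reading), "fx", "fy", "cx", "cy" (pixels), "k1" (the pictures are not rectified: a ray, as slopes to the right and down, at radius r is drawn at 1 + k1 r^2 times it, then the intrinsics apply), "R" (3x3) and "t" (3): a world point X has camera coordinates R X + t; the wrist camera has in their place "hand_eye" (4x4, takes a point from camera to tool coordinates, whose origin is the TCP and whose axes are the flange's). Camera axes: x right, y down, z forward; pixel columns grow to the right and rows downward; lengths in m; the calibration is good to about 2 mm. A picture is of the moment at which its call begins: read the wrist's pose just before it.
- finish_job(): hands the job in; it is judged then, once.
Trained networks look in the newest picture that a camera, given by its name, has taken for a name from the list of things; names that differ only in an ending like _2 or _b are one class to them, and where a whole thing is asked for, a point or a joint stands for the part that bears it (a point fixed in the world has none). Each returns a list of dicts, best first, with "conf" (0 to 1); they miss things now and then, are a little off and sometimes report something else, mostly with a low value. They report only what shows in the picture. A call takes as long as a camera call. They do not tell look-alikes from the thing itself.
- spot_in(thing, camera): "point" ([x, y, z] in m, in world coordinates, good to about 4 mm: the middle of the surface that is visible of it).
- tip_of(thing, camera): "point" ([x, y, z] in m, in world coordinates, good to about 4 mm: a listed point, or the origin of a listed thing).
The state is a dict: "time_s": time; "joints": joint angles; "joint_velocities": joint speeds; "effort": joint torques, N m; "tcp_pos": TCP position; "ee_rot": TCP orientation; "wrist_force": force on the tool from outside, world axes, zero at the start; "moment": the same for the moment, N m; "gripper_width": opening from 0.0 (shut) to 1.0 (fully open); "gripper_force": force on a finger pad.
Only numpy, scipy, OpenCV 4.12 (cv2) and the standard library are available. Lean on these libraries where they do the work, as an engineer would, in place of code of your own. Each camera call takes 0.05 s, during which the arm holds its last target. There are 200 camera calls.

## Task

The small horn anvil has to come out of its holder so that the socket can be brushed out. Swing the cam lever right round to unlock it, then take the anvil by its head and rock it from side to side, a few times each way, easing it upwards until the tight tang frees; the holder must stay standing where it is on the bench, and the other tools stay where they lie. Finish while still holding the anvil upright in the gripper, just clear above its socket, about a finger's breadth.

Things in the scene. Friction and masses are not known exactly. Their poses are not given: they have to be found in the camera images.
- holder: Stake holder, dark cast steel, 1.8 kg, loose on rubber feet. Base plate 130 x 110 x 12 mm (x -71 to +59, y +-55); on it a block (x -58 to +42, y +-26) with its top 46 mm up. Origin: on the socket's axis, at the bench; z up, x along the block, the cam lever on the -x side.
- socket (a point): Middle of the socket's mouth in the holder's top, 46 mm above the bench. The socket is 27 mm wide in the holder's y; two steel jaws, sprung along x, grip the tang so tightly (20 to 32 N) that a straight pull lifts the holder too.
- anvil: Steel horn anvil on a tang, 0.34 to 0.5 kg. Origin: middle of the tang's underside, 20 mm above the bench when seated; axes then as the holder's; x to the horn's tip. In its frame: tang z 0 to 26 mm (16 x 24 mm from z 16.5 up, slimmer below), collar 52 x 26 mm (x by y) z 26 to 32 resting on the holder's top, neck 20 x 16 mm to z 46, head to z 70.
- anvil_grip (a point): Middle of the anvil's head above the tang, 58 mm above the anvil's origin (78 mm above the bench when seated). The head is a bar 24 mm high and 22 mm wide in y, flat sided from x -42 to +16, then a round tapering horn to x +58. Grip its two flat sides here.
- anvil_face (a point): Middle of the top face above the tang, 70 mm above the anvil's origin. Rocked sideways (about the anvil's x axis, this point going to the holder's +y and -y) the anvil can lean about 0.15 rad each way, the gripper tilting with it, pivoting near the socket's mouth; eased upwards as it rocks it creeps up 1 to 2 mm a swing; the jaws let go after 8 mm of rise. The tang is out after 26 mm.
- cam_lever (a joint): Cam lever on the holder, a flat bar on an upright pivot. At 0 the cam at its inner end lies over the collar and locks the anvil down; the bar points to the holder's -x. Grows (rad) as it swings clockwise seen from above, the knob going from the -x to the +y side; clear of the collar from 1.2, stop at 1.7. Starts at 0 to 0.2; stays where left; turns with 0.05 N m.
- lever_knob (a point): Grip point on the upright round black knob at the lever's end, on its axis, 84 mm above the bench and 58 mm from the pivot. The knob is 16 mm in diameter and stands from 60 to 96 mm; it is fixed to the bar, whose top is 60 mm up: keep the fingertips above that as the bar comes round beneath them.
- lever_pivot (a point): Point on the lever's upright pivot axis at the height of lever_knob: x -44, y 0, z 84 mm in the holder's frame.
- graver: Bystander: graver with a wooden mushroom handle, 115 mm long, lying on the bench beside the holder on its -y side.
- dish: Bystander: white dish with a few stones, 84 mm across, 16 mm high, beyond the horn.
- brush: Bystander: flat bench brush, 170 mm long, 56 mm wide, lying at a side.
- hammer: Bystander: hammer with a wooden handle, 220 mm long, lying at a side.
- ring_clamp: Bystander: wooden ring clamp, 140 mm long, 20 mm high, lying at a side.
Things that resemble listed ones, but are neither listed nor needed, are in the scene too. What is shaped like the holder but orange is not meant.

How it is judged (in metres and radians):
On the way, in this order (a step that is already met when the one before it is completed fails the run):
1. the cam lever is swung round, clear of the anvil's collar, while the anvil still sits in the holder (value of joint cam_lever above 1.25 rad and z of anvil in the frame of holder below 0.025 m), for 0.1 s.
2. the anvil, still deep in the socket, is rocked over to the holder's +y side (y of anvil_face in the frame of holder above 0.0025 m and angle between the z axis of anvil and the z axis of holder, either way round above 0.04 rad and z of anvil in the frame of holder below 0.034 m), for 0.02 s.
3. the anvil, still deep in the socket, is rocked over to the holder's -y side (y of anvil_face in the frame of holder below -0.0025 m and angle between the z axis of anvil and the z axis of holder, either way round above 0.04 rad and z of anvil in the frame of holder below 0.034 m), for 0.02 s.
At the end, for the whole second after the job is handed in: The gripper holds the anvil still and upright (within 11 degrees), the tang's end 2 to 49 mm above the socket's mouth and within 30 mm of being straight over it, touching the holder nowhere; the lever is unlocked and the holder stands flat on the bench (z of anvil in the frame of holder between 0.048 and 0.095 m and horizontal distance between anvil and holder below 0.03 m and angle between anvil's own z axis and vertical below 0.2 rad and contact force between the fingers and anvil above 1 N and contact force between anvil and holder below 0.2 N and linear speed of anvil below 0.03 m/s and value of joint cam_lever above 1.15 rad and height (world z) of holder below 0.004 m and angle between holder's own z axis and vertical below 0.03 rad); the arm keeps its last pose, push and grip.
It fails at once if the holder is lifted or tipped off the bench (height (world z) of holder above 0.008 m or angle between holder's own z axis and vertical above 0.1 rad).
It fails at once if the holder is dragged more than 30 mm away (distance of holder from where it was at the start of the episode above 0.03 m).
It fails at once if another tool is disturbed (moved more than 30 mm) (distance of any of graver, dish, brush, hammer, ring_clamp from where it was at the start of the episode above 0.03 m).
It also fails if it takes over 51 s, if anything falls off the work surface, if the arm or the gripper's body presses on something with over 40 N, if the wrist force passes 120 N, or if a joint passes its speed limit or range.

## Working session

There is one attempt and no reset: what is moved stays moved. The work goes in short steps, Python scripts to look and compute and a tool call to move; the robot and the scene stay as the last step left them, time stands still between calls to the robot, and variables do not carry over. Pictures are saved under pics/ and viewed, at most 10 in all, crops included, and the job is handed in when it is done.

Besides the shell and the picture viewer there is one more tool, called after "Call:" by a JSON object that holds its "method" and its "body". servo_tool: Moves the arm, as the interface text tells. Its arguments: {"type":"object","properties":{"slide":{"type":"array"},"spin":{"type":"array"},"grip":{"type":"array"}},"required":["slide","spin","grip"]}

```bash
mkdir -p pics; cat > h.py <<'E'
import numpy as np, cv2
from station import *
E
python3 - <<'E'
from h import *
s=sense(); print(s['time_s'],s['tcp_pos'],np.round(s['ee_rot'],3).tolist(),finger_overhang)
for c in ['scene','top']:
    p=capture(c); cv2.imwrite(f'pics/{c}0.png',p['pixels'])
    for n in ['holder','socket','anvil','anvil_grip','anvil_face','lever_knob','lever_pivot','graver','dish']:
        print(c,n,[(np.round(d['point'],3).tolist(),round(d['conf'],2)) for d in tip_of(n,c)][:4])
E
```

```text
0.0 [0.20866825 0.58846909 0.20776111] [[0.942, -0.334, -0.001], [-0.334, -0.942, -0.002], [0.0, 0.002, -1.0]] 0.025
scene holder [([0.342, -0.047, -0.002], 0.89), ([0.558, 0.059, -0.004], 0.87), ([0.393, 0.246, -0.0], 0.67), ([0.56, 0.061, 0.02], 0.34)]
scene socket [([0.389, 0.246, 0.042], 0.91), ([0.341, -0.045, 0.045], 0.9), ([0.562, 0.061, 0.054], 0.89)]
scene anvil [([0.558, 0.062, 0.02], 0.64)]
scene anvil_grip [([0.559, 0.058, 0.082], 0.58)]
scene anvil_face [([0.56, 0.052, 0.09], 0.61)]
scene lever_knob [([0.459, 0.063, 0.081], 0.68), ([0.333, 0.155, 0.082], 0.64), ([0.618, -0.462, 0.003], 0.51), ([0.287, -0.135, 0.085], 0.45)]
scene lever_pivot [([0.366, 0.209, 0.083], 0.89), ([0.314, -0.084, 0.083], 0.73), ([0.517, 0.06, 0.086], 0.58), ([0.452, -0.465, -0.004], 0.47)]
scene graver [([0.566, -0.051, -0.002], 0.57)]
scene dish [([0.696, 0.042, -0.0], 0.62)]
top holder [([0.343, -0.048, -0.004], 0.83), ([0.559, 0.059, 0.004], 0.8), ([0.39, 0.246, -0.001], 0.55)]
top socket [([0.342, -0.05, 0.043], 0.89), ([0.558, 0.058, 0.049], 0.61), ([0.393, 0.243, 0.042], 0.58)]
top anvil [([0.558, 0.057, 0.027], 0.89), ([0.519, 0.055, 0.08], 0.68)]
top anvil_grip [([0.56, 0.059, 0.079], 0.59)]
top anvil_face [([0.557, 0.059, 0.091], 0.54)]
top lever_knob [([0.289, -0.134, 0.086], 0.8), ([0.461, 0.066, 0.083], 0.55), ([0.336, 0.156, 0.084], 0.46)]
top lever_pivot [([0.369, 0.207, 0.085], 0.94), ([0.62, -0.464, 0.002], 0.74), ([0.318, -0.084, 0.083], 0.63), ([0.517, 0.058, 0.078], 0.55)]
top graver [([0.565, -0.048, 0.002], 0.54)]
top dish [([0.696, 0.048, -0.0], 0.92)]
```

View pics/top0.png

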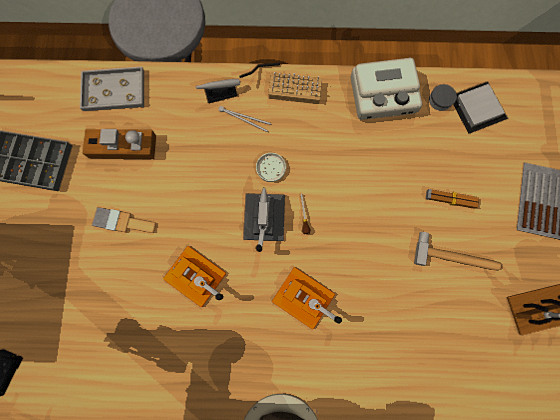

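View pics/scene0.png

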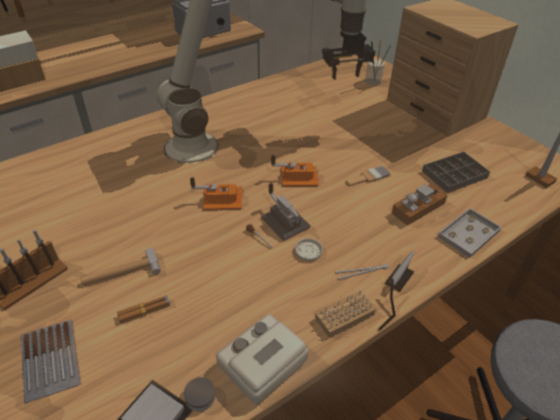

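Three candidates for the holder, in the top picture: the dark one (265,218) and two orange ones (197,275) and (307,297). The dark steel one with the anvil fits the description, and I confirm it with an enlarged crop while measuring its yaw.

```bash
cat >> h.py <<'E'
def cloud(p):
    v,u=np.mgrid[0:420,0:560]
    K=np.array([[p['fx'],0,p['cx']],[0,p['fy'],p['cy']],[0,0,1]])
    q=cv2.undistortPoints(np.c_[u.ravel(),v.ravel()].astype(np.float64)[:,None],K,np.array([p['k1'],0,0,0.]))[:,0]
    d=p['depth'].ravel(); X=np.c_[q*d[:,None],d]
    return (X-p['t'])@np.asarray(p['R'])   # world, rows
E
python3 - <<'E'
from h import *
for c in ['top','scene']:
    p=capture(c); X=cloud(p); 
    near=(abs(X[:,0]-.54)<.12)&(abs(X[:,1]-.06)<.085)&(p['depth'].ravel()>0)
    for lo,hi in [(.006,.018),(.04,.05),(.085,.094),(.085,.105)]:
        m=near&(X[:,2]>lo)&(X[:,2]<hi); Y=X[m]
        if m.sum()>5:
            r=cv2.minAreaRect((Y[:,:2]*1000).astype(np.float32)); print(c,lo,hi,m.sum(),np.round(r[0],1),np.round(r[1],1),round(r[2],1))
    if c=='top':
        m=near&(X[:,2]>.08)&(X[:,2]<.1)&(X[:,0]>.5); Y=X[m]; print(len(Y),np.polyfit(Y[:,0],Y[:,1],1)); 
        im=p['pixels'][175:265,220:340]; cv2.imwrite('pics/crop.png',cv2.resize(im,None,fx=6,fy=6,interpolation=cv2.INTER_CUBIC))
        m2=near&(X[:,2]>.005)&(X[:,2]<.1); print('extent',Y[:,:2].min(0),Y[:,:2].max(0))
        g=(abs(X[:,0]-.56)<.08)&(abs(X[:,1]+.05)<.04)&(X[:,2]>.006); print('graver',X[g].min(0),X[g].max(0))
E
```

```text
top 0.006 0.018 1078 [549.2  54.8] [148.3 222.4] 85.8
top 0.04 0.05 384 [555.7  57.6] [ 51.9 102.2] 89.3
top 0.085 0.094 253 [530.9  58.1] [ 21.9 154.5] 88.9
top 0.085 0.105 277 [530.8  58.1] [ 21.9 154.6] 88.9
274 [-0.01199808  0.06408568]
extent [0.52041239 0.04625236] [0.61780676 0.06856828]
graver [ 0.49192736 -0.08616399  0.00605603] [ 0.61897557 -0.02013752  0.02556885]
scene 0.006 0.018 509 [554.8  56.9] [209.2 150.1] 1.5
scene 0.04 0.05 190 [552.8  53.5] [105.8  53. ] 2.8
scene 0.085 0.094 138 [530.2  58.1] [ 25.5 161.9] 87.8
scene 0.085 0.105 145 [530.2  58.1] [ 25.5 161.9] 87.8
```

View pics/crop.png

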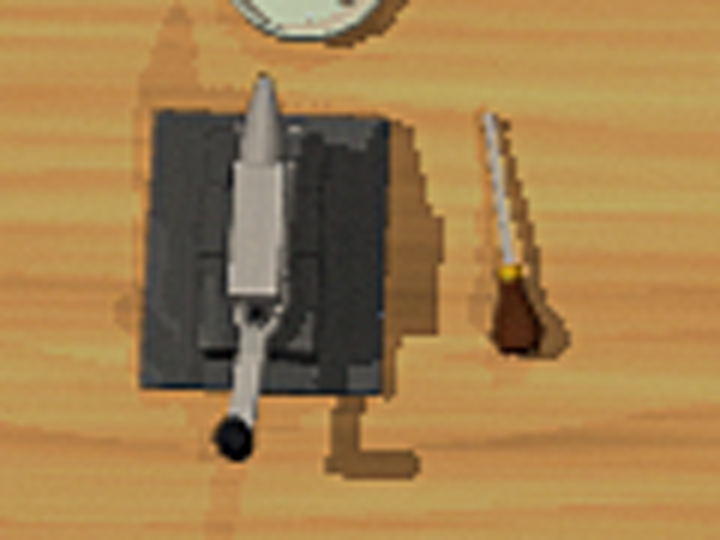

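The crop confirms it: the dark steel holder has the grey anvil, horn pointing up and away. Its lever knob is at crop (235,438), already slightly round to +y, and the graver lies to the right. Next I refine the knob position and add a move calculator.

```bash
cat >> h.py <<'E'
def rel(target, toolY_deg=None):
    "shift in tool axes and spin from measured pose to world target"
    s=sense(); R=np.array(s['ee_rot']); d=R.T@(np.array(target)-s['tcp_pos'])
    a=np.degrees(np.arctan2(R[1,1],R[0,1])); sp=None if toolY_deg is None else (a-toolY_deg+180)%360-180
    print('t',round(s['time_s'],2),'slide',np.round(d,4),'spin',sp,'toolY',round(a,2))
E
python3 - <<'E'
from h import *
p=capture('top'); X=cloud(p)
m=(abs(X[:,0]-.46)<.02)&(abs(X[:,1]-.065)<.02)&(X[:,2]>.085)&(X[:,2]<.11); Y=X[m]; print(m.sum(),(Y.min(0)+Y.max(0))/2,Y.mean(0),np.ptp(Y,0))
rel([.46,.0655,.2],-97)
E
```

```text
32 [0.46115219 0.06371749 0.09415539] [0.46053342 0.06415041 0.09460806] [0.01452059 0.01275762 0.00983525]
t 1.15 slide [0.4117 0.4095 0.0089] spin -12.526312162387114 toolY -109.53
```

Call:
{"method": "servo_tool", "body": {"slide": [[0.025,0.025,0],[0.05,0.05,0],[0.075,0.075,0],[0.1,0.1,0],[0.12,0.12,0]], "spin": [0,0,0,0,0], "grip": [0,0,0,0,0]}}

```text
time_s: 1.57
tcp_pos: [0.2824, 0.4336, 0.209]
ee_rot: [[0.942, -0.335, -0.0], [-0.335, -0.942, -0.0], [0.0, 0.0, -1.0]]
wrist_force: [0.4, 0.2, 0.5]
gripper_width: 1.002
gripper_force: 0.0
```

Call:
{"method": "servo_tool", "body": {"slide": [[0.025,0.025,0],[0.05,0.05,0],[0.075,0.075,0],[0.1,0.1,0],[0.12,0.12,0]], "spin": [0,0,0,0,0], "grip": [0,0,0,0,0]}}

```text
time_s: 1.98
tcp_pos: [0.3553, 0.2805, 0.2092]
ee_rot: [[0.942, -0.335, 0.0], [-0.335, -0.942, 0.0], [0.0, -0.0, -1.0]]
wrist_force: [0.0, 0.7, -0.3]
gripper_width: 0.997
gripper_force: 0.0
```

Call:
{"method": "servo_tool", "body": {"slide": [[0.025,0.025,0],[0.05,0.05,0],[0.075,0.075,0],[0.1,0.1,0],[0.12,0.12,0]], "spin": [-3,-6,-9,-12.5,-12.5], "grip": [0,0,0,0,0]}}

```text
time_s: 2.4
tcp_pos: [0.4284, 0.1274, 0.2093]
ee_rot: [[0.993, -0.121, 0.001], [-0.121, -0.993, 0.0], [0.001, -0.0, -1.0]]
wrist_force: [1.0, -0.3, 0.1]
gripper_width: 1.005
gripper_force: 0.0
```

```bash
python3 -c "
from h import *
rel([.4605,.0647,.091],-97)"
```

```text
t 2.4 slide [0.0394 0.0584 0.1183] spin 0.059012013328924695 toolY -96.94
```

Call:
{"method": "servo_tool", "body": {"slide": [[0.02,0.03,0],[0.0394,0.0584,0],[0.0394,0.0584,0.03],[0.0394,0.0584,0.06],[0.0394,0.0584,0.09]], "spin": [0,0,0,0,0], "grip": [0,0,0,0,0]}}

```text
time_s: 2.82
tcp_pos: [0.4604, 0.0659, 0.1185]
ee_rot: [[0.992, -0.125, 0.002], [-0.125, -0.992, 0.001], [0.002, -0.002, -1.0]]
wrist_force: [-0.6, -0.3, -0.5]
gripper_width: 1.005
gripper_force: 0.0
```

Call:
{"method": "servo_tool", "body": {"slide": [[0,0,0.014],[0,0,0.028],[0,0,0.028],[0,0,0.028],[0,0,0.028]], "spin": [0,0,0,0,0], "grip": [0,0,0.75,0.75,0.75]}}

```text
time_s: 3.23
tcp_pos: [0.4606, 0.067, 0.0918]
ee_rot: [[0.993, -0.122, 0.002], [-0.122, -0.993, 0.001], [0.002, -0.001, -1.0]]
wrist_force: [0.4, 0.7, 0.4]
gripper_width: 0.855
gripper_force: 0.0
```

```bash
python3 -c "
from h import *
p=capture('wrist'); cv2.imwrite('pics/w1.png',p['pixels'])
s=sense(); print(s['tcp_pos'],s['gripper_width'],s['wrist_force'])
rel([.4605,.0647,.091],-97)
# arc for knob about pivot, in current tool axes
R=np.array(s['ee_rot']); P=np.array([.517,.058]); r0=np.array([.4605,.0647])-P
for a in range(7,99,7):
    t=np.radians(-a); q=P+np.array([[np.cos(t),-np.sin(t)],[np.sin(t),np.cos(t)]])@r0
    print(a,np.round(R.T@(np.r_[q,.091]-np.r_[.4605,.0647,.091]),3))
"
```

```text
[0.46070443 0.06708722 0.09203403] 0.8077602251632948 [-0.08701884  0.18740141 -0.29620111]
t 3.28 slide [0.0001 0.0024 0.001 ] spin -0.003974577907399635 toolY -97.0
7 [ 0.    -0.007  0.   ]
14 [ 0.002 -0.014  0.   ]
21 [ 0.004 -0.02   0.   ]
28 [ 0.007 -0.027  0.   ]
35 [ 0.01  -0.033  0.   ]
42 [ 0.014 -0.038  0.   ]
49 [ 0.019 -0.043  0.   ]
56 [ 0.025 -0.047  0.   ]
63 [ 0.031 -0.051  0.   ]
70 [ 0.037 -0.054  0.   ]
77 [ 0.044 -0.056  0.   ]
84 [ 0.051 -0.057  0.   ]
91 [ 0.058 -0.057  0.   ]
98 [ 0.065 -0.057  0.   ]
```

View pics/w1.png

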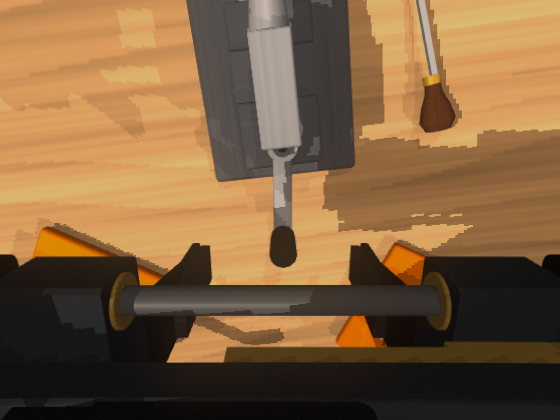

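The wrist view shows the knob (283,248) centred between the fingers (210 and 350).

Call:
{"method": "servo_tool", "body": {"slide": [[0,0,0],[0,0,0],[0,0,0],[0,0,0],[0,0,0]], "spin": [0,0,0,0,0], "grip": [0.75,0.75,0.75,0.75,0.75]}}

```text
time_s: 3.7
tcp_pos: [0.4599, 0.0667, 0.0911]
ee_rot: [[0.992, -0.122, 0.0], [-0.122, -0.992, 0.0], [0.0, -0.0, -1.0]]
wrist_force: [0.3, 0.2, 0.4]
gripper_width: 0.436
gripper_force: 0.0
```

Call:
{"method": "servo_tool", "body": {"slide": [[0,0,0],[0,0,0],[0,0,0],[0,0,0],[0,0,0]], "spin": [0,0,0,0,0], "grip": [0.75,0.75,0.75,0.75,0.75]}}

```text
time_s: 4.12
tcp_pos: [0.4598, 0.0666, 0.0908]
ee_rot: [[0.992, -0.122, -0.0], [-0.122, -0.992, -0.0], [-0.0, 0.0, -1.0]]
wrist_force: [-0.3, -0.3, -0.0]
gripper_width: 0.256
gripper_force: 0.0
```

Call:
{"method": "servo_tool", "body": {"slide": [[0,0,0],[0,0,0],[0,0,0],[0,0,0],[0,0,0]], "spin": [0,0,0,0,0], "grip": [0.75,0.75,0.75,0.75,0.75]}}

```text
time_s: 4.53
tcp_pos: [0.4598, 0.0667, 0.0909]
ee_rot: [[0.992, -0.122, 0.0], [-0.122, -0.992, -0.0], [0.0, 0.0, -1.0]]
wrist_force: [-0.9, 0.2, 0.4]
gripper_width: 0.251
gripper_force: 0.0
```

Call:
{"method": "servo_tool", "body": {"slide": [[0,-0.003,0],[0,-0.007,0],[0.001,-0.01,0],[0.002,-0.014,0],[0.003,-0.017,0]], "spin": [3,7,10,14,17.5], "grip": [0.75,0.75,0.75,0.75,0.75]}}

```text
time_s: 4.95
tcp_pos: [0.465, 0.0834, 0.0909]
ee_rot: [[0.908, -0.418, 0.0], [-0.418, -0.908, 0.0], [0.0, -0.0, -1.0]]
wrist_force: [0.0, -0.5, 0.3]
gripper_width: 0.249
gripper_force: 0.0
```

Call:
{"method": "servo_tool", "body": {"slide": [[0,-0.003,0],[0,-0.007,0],[0.001,-0.01,0],[0.002,-0.014,0],[0.003,-0.017,0]], "spin": [3,7,10,14,17.5], "grip": [0.75,0.75,0.75,0.75,0.75]}}

```text
time_s: 5.37
tcp_pos: [0.4748, 0.0976, 0.0908]
ee_rot: [[0.741, -0.672, 0.0], [-0.672, -0.741, 0.0], [0.0, -0.0, -1.0]]
wrist_force: [0.3, 0.0, 1.5]
gripper_width: 0.25
gripper_force: 0.0
```

Call:
{"method": "servo_tool", "body": {"slide": [[0,-0.003,0],[0,-0.007,0],[0.001,-0.01,0],[0.002,-0.014,0],[0.003,-0.017,0]], "spin": [3,7,10,14,17.5], "grip": [0.75,0.75,0.75,0.75,0.75]}}

```text
time_s: 5.78
tcp_pos: [0.4885, 0.1081, 0.0908]
ee_rot: [[0.504, -0.863, 0.0], [-0.863, -0.504, -0.0], [0.0, -0.0, -1.0]]
wrist_force: [0.4, 0.1, 0.8]
gripper_width: 0.249
gripper_force: 0.0
```

```bash
python3 -c "
from h import *
s=sense(); print(s['tcp_pos'],s['wrist_force'])
for c in ['top','scene']:
  capture(c)
  for n in ['lever_knob','lever_pivot','holder']: print(c,n,[(np.round(d['point'],3).tolist(),round(d['conf'],2)) for d in tip_of(n,c)][:4])
"
```

```text
[0.4884603  0.10814128 0.09082543] [0.39122296 0.11306699 0.82358045]
top lever_knob [([0.286, -0.135, 0.084], 0.74), ([0.333, 0.157, 0.086], 0.65), ([0.558, 0.056, 0.047], 0.57), ([0.457, 0.066, 0.082], 0.52)]
top lever_pivot [([0.366, 0.207, 0.085], 0.83), ([0.319, -0.086, 0.085], 0.73), ([0.518, 0.056, 0.081], 0.66)]
top holder [([0.56, 0.06, 0.001], 0.96), ([0.391, 0.243, 0.001], 0.87), ([0.344, -0.048, -0.001], 0.8)]
scene lever_knob [([0.287, -0.136, 0.086], 0.51), ([0.46, 0.066, 0.082], 0.42)]
scene lever_pivot [([0.319, -0.084, 0.081], 0.94), ([0.363, 0.21, 0.081], 0.85), ([0.513, 0.06, 0.085], 0.64), ([0.561, 0.061, 0.02], 0.39)]
scene holder [([0.393, 0.245, -0.0], 0.78), ([0.343, -0.044, -0.0], 0.76), ([0.558, 0.056, -0.004], 0.67)]
```

```bash
python3 -c "
from h import *
p=capture('wrist'); a=p['pixels']; q=capture('scene')['pixels'][130:270,190:360]
b=cv2.resize(q,(510,420),interpolation=cv2.INTER_CUBIC); cv2.imwrite('pics/w2.png',cv2.resize(np.hstack([a,b]),(800,314)))
"
```

```text
(no output)
```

View pics/w2.png

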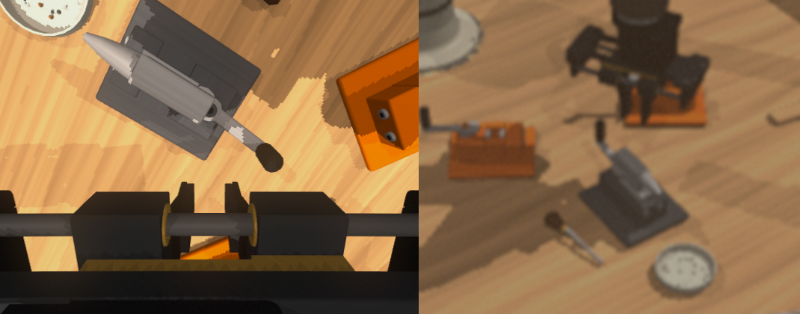

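```bash
cat >> h.py <<'E'
def wcloud(p,s):
    p=dict(p); T=np.array(p['hand_eye']); R=np.array(s['ee_rot'])@T[:3,:3]; t=np.array(s['ee_rot'])@T[:3,3]+s['tcp_pos']
    p['R']=R.T; p['t']=-R.T@t; return cloud(p)
E
python3 -c "
from h import *
s=sense(); p=capture('wrist'); print(np.round(p['hand_eye'],3).tolist())
X=wcloud(p,s).reshape(420,560,3); T=np.array(s['ee_rot'])
for u,v in [(375,210),(370,205),(262,250),(325,250)]: print(u,v,X[v,u].round(4), (T.T@(X[v,u]-s['tcp_pos'])).round(4))
for n in ['lever_knob','lever_pivot','anvil_grip','anvil_face']: print(n,[(np.round(d['point'],3).tolist(),round(d['conf'],2)) for d in tip_of(n,'wrist')][:4])
"
```

```text
[[-0.001, -0.959, -0.282, 0.078], [1.0, -0.001, -0.001, 0.0], [0.001, -0.282, 0.959, -0.176], [0.0, 0.0, 0.0, 1.0]]
375 210 [0.457  0.0589 0.0939] [ 0.0265  0.0517 -0.003 ]
370 205 [0.4605 0.0581 0.0925] [ 0.0289  0.0492 -0.0016]
262 250 [ 0.4822  0.1491 -0.0014] [-0.0385 -0.0158  0.0923]
325 250 [ 0.4349  0.121  -0.0007] [-0.0382  0.0393  0.0916]
lever_knob [([0.463, 0.063, 0.085], 0.62)]
lever_pivot [([0.516, 0.059, 0.078], 0.6)]
anvil_grip [([0.561, 0.062, 0.074], 0.69), ([0.562, 0.066, 0.021], 0.23)]
anvil_face [([0.56, 0.06, 0.09], 0.67)]
```

```bash
python3 -c "
from h import *
s=sense(); p=capture('wrist'); print(p['fx'],p['cy'],s['joints'],s['time_s'])
X=wcloud(p,s); T=np.array(s['ee_rot']); Y=((X-s['tcp_pos'])@T).reshape(420,560,3)
for v in range(240,300,8): print(v,[(u,Y[v,u].round(3).tolist()) for u in (242,250,310,320)])
q=capture('top'); Z=cloud(q); m=(abs(Z[:,0]-.46)<.02)&(abs(Z[:,1]-.065)<.02)&(Z[:,2]>.085)&(Z[:,2]<.11); print(Z[m].mean(0))
m=(abs(X[:,0]-.46)<.02)&(abs(X[:,1]-.065)<.02)&(X[:,2]>.065)&(X[:,2]<.11); print(X[m].mean(0),X[m].min(0),X[m].max(0))
"
```

```text
331.19144960632195 208.43215190941183 [ 3.11088000e+01  1.71780957e+01 -2.61235243e+01 -4.77698157e-04
 -4.66975602e+01 -6.28500788e-01] 6.5333
240 [(242, [-0.028, -0.033, 0.091]), (250, [-0.029, -0.026, 0.093]), (310, [-0.029, 0.026, 0.091]), (320, [-0.029, 0.035, 0.091])]
248 [(242, [0.012, -0.019, -0.02]), (250, [0.011, -0.015, -0.018]), (310, [0.011, 0.015, -0.019]), (320, [-0.036, 0.035, 0.091])]
256 [(242, [0.011, -0.018, -0.029]), (250, [0.01, -0.015, -0.026]), (310, [0.011, 0.015, -0.028]), (320, [0.012, 0.019, -0.03])]
264 [(242, [0.012, -0.017, -0.039]), (250, [0.01, -0.014, -0.036]), (310, [0.01, 0.014, -0.035]), (320, [0.012, 0.018, -0.039])]
272 [(242, [0.01, -0.017, -0.044]), (250, [0.011, -0.013, -0.045]), (310, [0.01, 0.013, -0.044]), (320, [0.012, 0.017, -0.047])]
280 [(242, [0.011, -0.016, -0.052]), (250, [0.01, -0.012, -0.051]), (310, [0.01, 0.013, -0.05]), (320, [0.011, 0.017, -0.053])]
288 [(242, [0.034, -0.01, -0.099]), (250, [0.034, -0.008, -0.098]), (310, [0.033, 0.008, -0.097]), (320, [0.034, 0.011, -0.098])]
296 [(242, [0.032, -0.01, -0.099]), (250, [0.033, -0.008, -0.101]), (310, [0.033, 0.008, -0.1]), (320, [0.032, 0.01, -0.1])]
[0.4609198  0.06988775 0.09418441]
[0.46230664 0.06403732 0.0888768 ] [0.45193139 0.0572407  0.06500821] [0.46767886 0.0730026  0.09747501]
```

```bash
python3 -c "
from h import *
s=sense(); T=np.array(s['ee_rot'])
X=cloud(capture('scene')); Y=(X-s['tcp_pos'])@T
m=(abs(Y[:,0])<.02)&(abs(Y[:,1])<.06)&(X[:,2]>.05)&(X[:,2]<.2)
for lo in np.arange(.05,.2,.01):
  k=m&(X[:,2]>=lo)&(X[:,2]<lo+.01); print(round(lo,3),k.sum(), Y[k][:,:2].min(0).round(3) if k.any() else '',Y[k][:,:2].max(0).round(3) if k.any() else '')
"
```

```text
0.05 0  
0.06 1 [0.02  0.039] [0.02  0.039]
0.07 0  
0.08 2 [0.015 0.04 ] [0.019 0.042]
0.09 3 [0.015 0.045] [0.019 0.052]
0.1 15 [-0.009 -0.02 ] [0.012 0.018]
0.11 22 [-0.007 -0.02 ] [0.012 0.021]
0.12 21 [-0.006 -0.02 ] [0.015 0.02 ]
0.13 25 [-0.007 -0.022] [0.014 0.023]
0.14 23 [-0.003 -0.025] [0.018 0.023]
0.15 29 [-0.005 -0.025] [0.016 0.028]
0.16 4 [-0.004  0.014] [0.016 0.023]
0.17 8 [-0.01  -0.043] [0.018 0.017]
0.18 9 [-0.002 -0.045] [0.02  0.016]
0.19 13 [-0.019 -0.044] [0.018 0.044]
0.2 0
```

Fingers passed over the knob. Both cameras put the real fingertips about 15 mm *above* the reported TCP, not 25 mm ahead of it, while knob and bench heights check out. I'll measure that offset more precisely and go back to the knob.

```bash
python3 -c "
from h import *
s=sense(); T=np.array(s['ee_rot'])
for c in ['scene','wrist','top']:
  p=capture(c); X=wcloud(p,s) if c=='wrist' else cloud(p); Y=(X-s['tcp_pos'])@T
  m=(Y[:,0]>-.012)&(Y[:,0]<.014)&(abs(Y[:,1])>.008)&(abs(Y[:,1])<.024)&(X[:,2]>.07)&(X[:,2]<.2)
  print(c,m.sum(),np.sort(Y[m][:,2])[-14:].round(4), 'bench z', np.median(X[(abs(X[:,0]-.55)<.1)&(abs(X[:,1]-.2)<.04)][:,2]).round(4))
print(s['tcp_pos'])
rel([.4605,.0650,.092],-97)
"
```

```text
scene 135 [-0.0204 -0.0199 -0.0189 -0.0188 -0.0171 -0.0167 -0.016  -0.0155 -0.0154
 -0.015  -0.015  -0.014  -0.013  -0.0119] bench z 0.0007
wrist 3408 [-0.0138 -0.0138 -0.0135 -0.0135 -0.0135 -0.0135 -0.0135 -0.0134 -0.0133
 -0.0131 -0.0131 -0.0131 -0.013  -0.0128] bench z -0.0003
top 15 [-0.1085 -0.1083 -0.1081 -0.1081 -0.1079 -0.1073 -0.1071 -0.1071 -0.1067
 -0.1059 -0.1059 -0.1059 -0.1055 -0.1047] bench z 0.4364
[0.48827202 0.10798741 0.09085328]
t 6.83 slide [ 0.023   0.0457 -0.0012] spin -52.52418201194726 toolY -149.52
```

Call:
{"method": "servo_tool", "body": {"slide": [[0,0,-0.01],[0.006,0.011,-0.01],[0.012,0.022,-0.01],[0.018,0.034,-0.01],[0.023,0.0457,-0.01]], "spin": [-7,-14,-21,-28,-35], "grip": [0.55,0.55,0.55,0.55,0.55]}}

```text
time_s: 7.25
tcp_pos: [0.4602, 0.0645, 0.1008]
ee_rot: [[0.912, -0.41, -0.0], [-0.41, -0.912, 0.0], [-0.0, -0.0, -1.0]]
wrist_force: [0.6, 0.4, -0.2]
gripper_width: 0.435
gripper_force: 0.0
```

Call:
{"method": "servo_tool", "body": {"slide": [[0,0,0],[0,0,0],[0,0,0],[0,0,0],[0,0,0]], "spin": [-7,-14,-17.5,-17.5,-17.5], "grip": [0.55,0.55,0.55,0.55,0.55]}}

```text
time_s: 7.67
tcp_pos: [0.4605, 0.065, 0.1009]
ee_rot: [[0.992, -0.124, 0.0], [-0.124, -0.992, 0.0], [0.0, -0.0, -1.0]]
wrist_force: [0.4, 0.7, -0.3]
gripper_width: 0.449
gripper_force: 0.0
```

```bash
python3 -c "
from h import *
rel([.4605,.0650,.0535],-97)"
```

```text
t 7.67 slide [-0.     -0.      0.0474] spin -0.13022922945052073 toolY -97.13
```

Call:
{"method": "servo_tool", "body": {"slide": [[0,0,0.016],[0,0,0.032],[0,0,0.047],[0,0,0.047],[0,0,0.047]], "spin": [0,0,0,0,0], "grip": [0.55,0.55,0.55,0.75,0.75]}}

```text
time_s: 8.08
tcp_pos: [0.4602, 0.0648, 0.0535]
ee_rot: [[0.992, -0.123, -0.002], [-0.123, -0.992, -0.001], [-0.001, 0.001, -1.0]]
wrist_force: [-0.1, -0.4, 0.5]
gripper_width: 0.369
gripper_force: 0.0
```

Call:
{"method": "servo_tool", "body": {"slide": [[0,0,0],[0,0,0],[0,0,0],[0,0,0],[0,0,0]], "spin": [0,0,0,0,0], "grip": [0.75,0.75,0.75,0.75,0.75]}}

```text
time_s: 8.5
tcp_pos: [0.4608, 0.0651, 0.0544]
ee_rot: [[0.992, -0.122, 0.001], [-0.122, -0.992, 0.001], [0.001, -0.001, -1.0]]
wrist_force: [-1.0, -0.3, -0.2]
gripper_width: 0.254
gripper_force: 0.0
```

Call:
{"method": "servo_tool", "body": {"slide": [[0,-0.003,0],[0,-0.007,0],[0.001,-0.01,0],[0.002,-0.014,0],[0.003,-0.017,0]], "spin": [3,7,10,14,17.5], "grip": [0.75,0.75,0.75,0.75,0.75]}}

```text
time_s: 8.92
tcp_pos: [0.4648, 0.0812, 0.0538]
ee_rot: [[0.908, -0.418, -0.002], [-0.418, -0.908, -0.001], [-0.001, 0.001, -1.0]]
wrist_force: [-1.3, -1.0, 0.8]
gripper_width: 0.25
gripper_force: 0.6
```

```bash
python3 -c "
from h import *
s=sense();p=capture('wrist'); cv2.imwrite('pics/w3.png',p['pixels']); print(s['wrist_force'],s['tcp_pos'],s['gripper_force'])"
```

```text
[-1.30122542 -1.01300601  0.80578353] [0.46484326 0.08118937 0.05384907] 0.6149033214751398
```

View pics/w3.png

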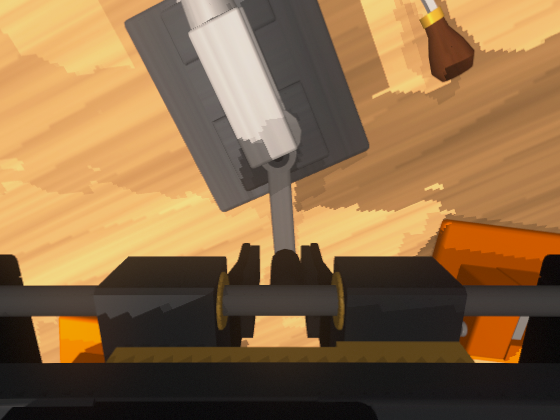

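The knob (285,265) is now caught between the fingertips (248 and 315), and the bar has turned with it. I carry on round the arc.

Call:
{"method": "servo_tool", "body": {"slide": [[0,-0.003,0],[0,-0.007,0],[0.001,-0.01,0],[0.002,-0.014,0],[0.003,-0.017,0]], "spin": [3,7,10,14,17.5], "grip": [0.75,0.75,0.75,0.75,0.75]}}

```text
time_s: 9.38
tcp_pos: [0.4746, 0.0954, 0.0537]
ee_rot: [[0.741, -0.671, -0.002], [-0.671, -0.741, -0.001], [-0.001, 0.002, -1.0]]
wrist_force: [-1.5, -0.1, -0.0]
gripper_width: 0.246
gripper_force: 0.6
```

Call:
{"method": "servo_tool", "body": {"slide": [[0,-0.003,0],[0,-0.007,0],[0.001,-0.01,0],[0.002,-0.014,0],[0.003,-0.017,0]], "spin": [3,7,10,14,17.5], "grip": [0.75,0.75,0.75,0.75,0.75]}}

```text
time_s: 9.8
tcp_pos: [0.4883, 0.1061, 0.0537]
ee_rot: [[0.505, -0.863, -0.002], [-0.863, -0.505, -0.001], [-0.0, 0.002, -1.0]]
wrist_force: [-1.9, 1.2, 0.7]
gripper_width: 0.25
gripper_force: 0.6
```

Call:
{"method": "servo_tool", "body": {"slide": [[0,-0.003,0],[0,-0.007,0],[0.001,-0.01,0],[0.002,-0.014,0],[0.003,-0.017,0]], "spin": [3,7,10,14,17.5], "grip": [0.75,0.75,0.75,0.75,0.75]}}

```text
time_s: 10.22
tcp_pos: [0.5047, 0.1123, 0.0537]
ee_rot: [[0.222, -0.975, -0.001], [-0.975, -0.222, -0.0], [-0.0, 0.001, -1.0]]
wrist_force: [-2.2, 0.8, 0.2]
gripper_width: 0.252
gripper_force: 0.6
```

Call:
{"method": "servo_tool", "body": {"slide": [[0,-0.003,0],[0,-0.007,0],[0.001,-0.01,0],[0.002,-0.014,0],[0.002,-0.015,0]], "spin": [3,7,10,14,15], "grip": [0.75,0.75,0.75,0.75,0.75]}}

```text
time_s: 10.63
tcp_pos: [0.5202, 0.1137, 0.0538]
ee_rot: [[-0.036, -0.999, -0.001], [-0.999, 0.036, -0.0], [0.0, 0.001, -1.0]]
wrist_force: [-0.9, -0.9, -0.8]
gripper_width: 0.254
gripper_force: 0.4
```

```bash
python3 -c "
from h import *
s=sense();print(s['wrist_force'],s['tcp_pos'])
for c in ['wrist','scene','top']:
  capture(c)
  for n in ['lever_knob','lever_pivot','holder','anvil_grip','anvil_face']: print(c,n,[(np.round(d['point'],3).tolist(),round(d['conf'],2)) for d in tip_of(n,c)][:4])
"
```

```text
[-0.89244248 -0.85414535 -0.84816777] [0.52024309 0.11365813 0.05375048]
wrist lever_knob [([0.519, 0.116, 0.086], 0.94)]
wrist lever_pivot [([0.519, 0.06, 0.077], 0.74), ([0.564, 0.061, 0.075], 0.48)]
wrist holder []
wrist anvil_grip [([0.562, 0.06, 0.075], 0.82), ([0.563, 0.056, 0.089], 0.51)]
wrist anvil_face [([0.56, 0.055, 0.089], 0.68)]
scene lever_knob [([0.516, 0.115, 0.081], 0.5), ([0.286, -0.132, 0.084], 0.46), ([0.557, 0.056, 0.079], 0.46)]
scene lever_pivot [([0.318, -0.083, 0.083], 0.93), ([0.515, 0.056, 0.083], 0.88)]
scene holder [([0.556, 0.056, -0.003], 0.92), ([0.342, -0.048, -0.0], 0.64), ([0.389, 0.245, 0.003], 0.43)]
scene anvil_grip [([0.557, 0.061, 0.08], 0.76)]
scene anvil_face []
top lever_knob [([0.337, 0.161, 0.084], 0.75), ([0.293, -0.134, 0.084], 0.69), ([0.456, -0.463, 0.0], 0.47), ([0.559, 0.059, 0.047], 0.22)]
top lever_pivot [([0.52, 0.059, 0.081], 0.74), ([0.319, -0.086, 0.086], 0.6), ([0.367, 0.206, 0.086], 0.59)]
top holder [([0.344, -0.05, -0.0], 0.96), ([0.387, 0.246, 0.001], 0.79), ([0.559, 0.058, 0.001], 0.68)]
top anvil_grip [([0.559, 0.057, 0.078], 0.58)]
top anvil_face [([0.558, 0.06, 0.087], 0.76)]
```

Lever is at about 1.57 rad (knob at (.518,.116), pivot at (.518,.058)). Lift off, turn back and go over the anvil.

Call:
{"method": "servo_tool", "body": {"slide": [[0,0,-0.02],[0,0,-0.04],[0,0,-0.06],[0.014,-0.01,-0.06],[0.028,-0.02,-0.06]], "spin": [0,0,0,-7,-14], "grip": [0.75,0.75,0.75,0.5,0.5]}}

```text
time_s: 11.95
tcp_pos: [0.5402, 0.0857, 0.1157]
ee_rot: [[0.215, -0.977, 0.003], [-0.977, -0.215, 0.002], [-0.001, -0.004, -1.0]]
wrist_force: [0.3, 0.6, -0.9]
gripper_width: 0.329
gripper_force: 0.0
```

Call:
{"method": "servo_tool", "body": {"slide": [[0,0,0],[0,0,0],[0,0,0],[0,0,0],[0,0,0]], "spin": [-7,-14,-21,-28,-35], "grip": [0.4,0.4,0.4,0.4,0.4]}}

```text
time_s: 12.37
tcp_pos: [0.5392, 0.085, 0.1138]
ee_rot: [[0.735, -0.678, -0.0], [-0.678, -0.735, -0.0], [-0.0, 0.0, -1.0]]
wrist_force: [-0.0, 0.1, -0.1]
gripper_width: 0.586
gripper_force: 0.0
```

Call:
{"method": "servo_tool", "body": {"slide": [[0,0,0],[0,0,0],[0,0,0],[0,0,0],[0,0,0]], "spin": [-7,-14,-21,-28,-35], "grip": [0.4,0.4,0.4,0.4,0.4]}}

```text
time_s: 12.78
tcp_pos: [0.5392, 0.0851, 0.1138]
ee_rot: [[0.991, -0.134, -0.0], [-0.134, -0.991, -0.0], [-0.0, 0.0, -1.0]]
wrist_force: [-1.2, -0.3, 0.3]
gripper_width: 0.603
gripper_force: 0.0
```

```bash
python3 -c "
from h import *
s=sense(); p=capture('wrist'); X=wcloud(p,s)
m=(abs(X[:,0]-.558)<.02)&(abs(X[:,1]-.058)<.03)&(X[:,2]>.083)&(X[:,2]<.1); Y=X[m]; a=np.polyfit(Y[:,0],Y[:,1],1); print(m.sum(),np.polyval(a,.56),a,np.percentile(Y[:,1],[1,99]),Y[:,2].mean())
m=(abs(X[:,1]-.058)<.02)&(X[:,2]>.08)&(X[:,2]<.1)&(X[:,0]>.48);print(X[m][:,0].min(),X[m][:,0].max())
rel([.56,.058,.1137],-90.7); print(s['gripper_width'])"
```

```text
2175 0.05838496377679702 [-0.00964617  0.06378682] [0.04763378 0.06912634] 0.08946735155092601
0.5191306910215017 0.6180619157373937
t 12.83 slide [0.0242 0.0242 0.0001] spin -6.752442479119111 toolY -97.45
0.6025797076061147
```

Call:
{"method": "servo_tool", "body": {"slide": [[0.0242,0.024,0],[0.0242,0.024,0.02],[0.0242,0.024,0.045],[0.0242,0.024,0.067],[0.0242,0.024,0.067]], "spin": [-6.8,-6.8,-6.8,-6.8,-6.8], "grip": [0.4,0.4,0.4,0.4,0.4]}}

```text
time_s: 13.25
tcp_pos: [0.5563, 0.0567, 0.0425]
ee_rot: [[1.0, -0.025, -0.009], [-0.025, -1.0, -0.002], [-0.009, 0.003, -1.0]]
wrist_force: [0.2, -0.2, -0.9]
gripper_width: 0.6
gripper_force: 0.0
```

Call:
{"method": "servo_tool", "body": {"slide": [[0,0,0],[0,0,0],[0,0,0],[0,0,0],[0,0,0]], "spin": [0,0,0,0,0], "grip": [0.65,0.65,0.7,0.7,0.7]}}

```text
time_s: 13.67
tcp_pos: [0.5605, 0.0583, 0.0481]
ee_rot: [[1.0, -0.021, 0.002], [-0.021, -1.0, 0.001], [0.002, -0.001, -1.0]]
wrist_force: [1.1, -0.4, 0.7]
gripper_width: 0.336
gripper_force: 0.0
```

```bash
python3 -c "
from h import *
s=sense(); p=capture('wrist'); cv2.imwrite('pics/w4.png',p['pixels']); print(s['tcp_pos'],s['gripper_width'],s['wrist_force'])
rel([.5605,.0583,.0465],-90.7)"
```

```text
[0.56051222 0.05830515 0.04807576] 0.3357382647258948 [ 1.13479915 -0.44449315  0.65468053]
t 13.72 slide [ 0.0002 -0.0001  0.0014] spin -0.52397105370585 toolY -91.22
```

View pics/w4.png

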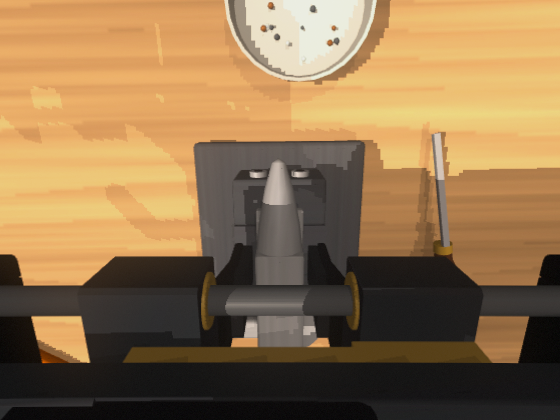

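Fingers straddle the head at (280,260), centred. Close the grip and try a first small rock with a gentle lift.

Call:
{"method": "servo_tool", "body": {"slide": [[0,0,0],[0,0,0],[0,0,0],[0,0,0],[0,0,0]], "spin": [0.5,0.5,0.5,0.5,0.5], "grip": [1,1,1,1,1]}}

```text
time_s: 14.13
tcp_pos: [0.5601, 0.0584, 0.0474]
ee_rot: [[1.0, -0.03, 0.001], [-0.03, -1.0, 0.0], [0.001, -0.0, -1.0]]
wrist_force: [-1.0, 2.6, 4.4]
gripper_width: 0.248
gripper_force: 29.9
```

Call:
{"method": "servo_tool", "body": {"slide": [[0,0,0],[0,-0.002,0],[0,-0.004,0],[0,-0.006,0],[0,-0.006,0]], "spin": [0,0,0,0,0], "grip": [1,1,1,1,1]}}

```text
time_s: 14.55
tcp_pos: [0.5597, 0.0601, 0.0474]
ee_rot: [[1.0, -0.03, -0.002], [-0.03, -1.0, -0.006], [-0.002, 0.006, -1.0]]
wrist_force: [1.5, -12.5, 6.4]
gripper_width: 0.25
gripper_force: 29.9
```

```bash
cat >> h.py <<'E'
def anv():
    "tilt and height of the anvil head's top and holder block from the wrist camera"
    s=sense(); p=capture('wrist'); X=wcloud(p,s); R=np.array(s['ee_rot'])
    m=(X[:,0]>.574)&(X[:,0]<.612)&(abs(X[:,1]-.058)<.03)&(X[:,2]>.075)&(X[:,2]<.2); Y=X[m]
    print('tcp',np.round(s['tcp_pos'],4),'F',np.round(s['wrist_force'],1),'M',np.round(s['moment'],2),'gw',round(s['gripper_width'],3),'gf',round(s['gripper_force'],1),'tooltilt',np.round(R[:2,2],3))
    if m.sum()>10: print('head y,z',Y.mean(0).round(4),'ztop',np.percentile(Y[:,2],95).round(4))
    b=(X[:,0]>.585)&(X[:,0]<.60)&(abs(abs(X[:,1]-.058)-.019)<.005)&(X[:,2]>.03)&(X[:,2]<.06)
    if b.sum()>10: print('block z',X[b].mean(0).round(4))
    return p,X
E
python3 -c "
from h import *
anv()"
```

```text
tcp [0.5597 0.0601 0.0474] F [  1.5 -12.5   6.4] M [-3.84 -0.48  0.07] gw 0.25 gf 29.9 tooltilt [-0.002 -0.006]
head y,z [0.5883 0.0579 0.1545] ztop 0.1756
block z [0.5926 0.058  0.0456]
```

```bash
python3 - <<'E'
s=open('h.py').read()
s=s.replace("(X[:,2]>.075)&(X[:,2]<.2)","(X[:,2]>.07)&(X[:,2]<.12)")
s=s.replace("    return p,X","""    c=(X[:,0]>.585)&(X[:,0]<.60)&(abs(X[:,1]-.058)<.05)&(X[:,2]>.035)&(X[:,2]<.06)
    if c.sum()>10: print('block y',X[c][:,1].min().round(4),X[c][:,1].max().round(4),'z L/R',X[c&(X[:,1]>.07)][:,2].mean().round(4),X[c&(X[:,1]<.046)][:,2].mean().round(4))
    return p,X""")
open('h.py','w').write(s)
E
python3 -c "
from h import *
anv()"
```

```text
tcp [0.5597 0.0601 0.0474] F [  1.3 -12.8   6.7] M [-3.79 -0.43  0.13] gw 0.248 gf 29.9 tooltilt [-0.002 -0.006]
head y,z [0.5906 0.0593 0.0855] ztop 0.0894
block z [0.5926 0.0582 0.0456]
block y 0.0334 0.085 z L/R 0.0457 0.0456
```

Call:
{"method": "servo_tool", "body": {"slide": [[0,-0.002,0.001],[0,-0.004,0.002],[0,-0.006,0.002],[0,-0.006,0.002],[0,-0.006,0.002]], "spin": [-0.5,-1,-1,-1,-1], "grip": [1,1,1,1,1]}}

```text
time_s: 15.07
tcp_pos: [0.56, 0.0639, 0.0473]
ee_rot: [[1.0, -0.012, -0.003], [-0.012, -1.0, -0.009], [-0.002, 0.009, -1.0]]
wrist_force: [-0.1, -19.0, 15.7]
gripper_width: 0.247
gripper_force: 30.0
```

```bash
python3 -c "
from h import *
anv()"
```

```text
tcp [0.56   0.0639 0.0473] F [ -0.1 -19.   15.7] M [-6.01  0.02  0.05] gw 0.247 gf 30.0 tooltilt [-0.003 -0.009]
head y,z [0.5906 0.0636 0.0856] ztop 0.0896
block z [0.5926 0.0625 0.0457]
block y 0.0371 0.089 z L/R 0.0457 0.0456
```

The holder slid about 4 mm instead: a full-depth grip keeps the anvil upright, and this interface cannot tilt the tool. I'll regrip with only the fingertips on the top edge of the head, so the anvil can pivot between the pads with a longer lever.

Call:
{"method": "servo_tool", "body": {"slide": [[0,0.006,-0.002],[0,0.008,-0.003],[0,0.008,-0.003],[0,0.008,-0.003],[0,0.008,-0.003]], "spin": [0,0,0,0,0], "grip": [1,0.65,0.65,0.65,0.65]}}

```text
time_s: 15.53
tcp_pos: [0.5597, 0.0619, 0.0473]
ee_rot: [[1.0, -0.013, -0.001], [-0.013, -1.0, -0.001], [-0.001, 0.001, -1.0]]
wrist_force: [0.6, -0.0, 0.1]
gripper_width: 0.346
gripper_force: 0.0
```

Call:
{"method": "servo_tool", "body": {"slide": [[0,0,-0.01],[0,0,-0.02],[0,0,-0.021],[0,0,-0.021],[0,0,-0.021]], "spin": [0,0,0,0,0], "grip": [0.65,0.65,0.65,0.65,0.65]}}

```text
time_s: 15.95
tcp_pos: [0.5602, 0.0621, 0.0693]
ee_rot: [[1.0, -0.013, 0.001], [-0.013, -1.0, 0.0], [0.001, -0.0, -1.0]]
wrist_force: [-0.0, -0.4, -0.6]
gripper_width: 0.346
gripper_force: 0.0
```

```bash
python3 -c "
from h import *
p,X=anv(); s=sense(); Y=(X-s['tcp_pos'])@np.array(s['ee_rot'])
m=(Y[:,0]>-.012)&(Y[:,0]<.014)&(abs(Y[:,1])>.012)&(abs(Y[:,1])<.03)&(X[:,2]>.072)&(X[:,2]<.2); print('tip',np.sort(Y[m][:,2])[-8:].round(4)); cv2.imwrite('pics/w5.png',p['pixels'])"
```

```text
tcp [0.5602 0.0621 0.0693] F [-0.  -0.4 -0.6] M [-0.04 -0.01  0.02] gw 0.346 gf 0.0 tooltilt [0.001 0.   ]
head y,z [0.5907 0.0622 0.0856] ztop 0.0895
block z [0.5926 0.0613 0.0457]
block y 0.0363 0.0882 z L/R 0.0458 0.0455
tip [-0.0138 -0.0138 -0.0138 -0.0137 -0.0135 -0.0132 -0.0131 -0.0129]
```

View pics/w5.png

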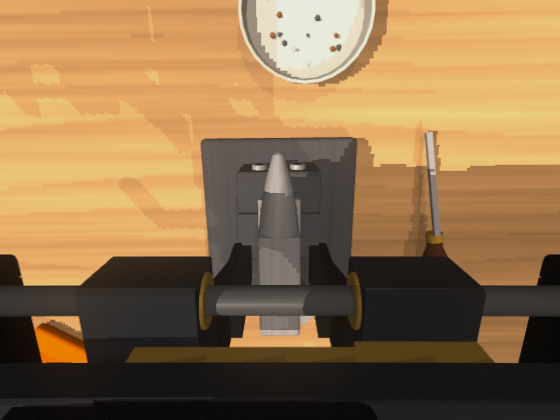

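The head (280,250) is centred between the fingertips (240 and 320), with about 7 mm overlap at its top. Close and rock to +y.

Call:
{"method": "servo_tool", "body": {"slide": [[0,0,0],[0,0,0],[0,0,0],[0,0,0],[0,0,0]], "spin": [0,0,0,0,0], "grip": [1,1,1,1,1]}}

```text
time_s: 16.42
tcp_pos: [0.5599, 0.0622, 0.0686]
ee_rot: [[1.0, -0.013, -0.0], [-0.013, -1.0, 0.0], [-0.0, -0.0, -1.0]]
wrist_force: [-0.3, 3.4, -0.2]
gripper_width: 0.249
gripper_force: 30.0
```

Call:
{"method": "servo_tool", "body": {"slide": [[0,-0.0015,0],[0,-0.003,0],[0,-0.0045,0],[0,-0.006,0],[0,-0.006,0]], "spin": [0,0,0,0,0], "grip": [1,1,1,1,1]}}

```text
time_s: 16.83
tcp_pos: [0.5594, 0.0647, 0.0686]
ee_rot: [[1.0, -0.012, -0.003], [-0.012, -1.0, -0.005], [-0.003, 0.005, -1.0]]
wrist_force: [2.0, -9.8, 0.2]
gripper_width: 0.249
gripper_force: 30.0
```

```bash
python3 -c "
from h import *
anv()"
```

```text
tcp [0.5594 0.0647 0.0686] F [ 2.  -9.8  0.2] M [-3.31 -0.59  0.08] gw 0.249 gf 30.0 tooltilt [-0.003 -0.005]
head y,z [0.5906 0.0641 0.0856] ztop 0.0895
block z [0.5926 0.0628 0.0457]
block y 0.0376 0.0895 z L/R 0.0457 0.0455
```

A closed grip holds the head upright by friction, so I rock with the fingers slightly open, pushing with one fingertip at a time.

Call:
{"method": "servo_tool", "body": {"slide": [[0,0,0],[0,0,0],[0,-0.0015,0],[0,-0.003,0],[0,-0.003,0]], "spin": [0,0,0,0,0], "grip": [0.7,0.7,0.7,0.7,0.7]}}

```text
time_s: 17.3
tcp_pos: [0.5596, 0.0687, 0.0695]
ee_rot: [[1.0, -0.012, -0.002], [-0.012, -1.0, -0.004], [-0.002, 0.004, -1.0]]
wrist_force: [-1.1, -8.7, 4.3]
gripper_width: 0.3
gripper_force: 4.5
```

```bash
python3 -c "
from h import *
anv()"
```

```text
tcp [0.5596 0.0687 0.0695] F [-1.1 -8.7  4.3] M [-2.74  0.12  0.  ] gw 0.3 gf 4.5 tooltilt [-0.002 -0.004]
head y,z [0.5906 0.0659 0.0859] ztop 0.0898
block z [0.5928 0.0623 0.0457]
block y 0.0375 0.0898 z L/R 0.0457 0.0456
```

It leans now: head +2.7 mm against the block (about 0.07 rad), and the holder stayed put. A bit further, with a slight lift.

Call:
{"method": "servo_tool", "body": {"slide": [[0,-0.001,0],[0,-0.002,0],[0,-0.003,0],[0,-0.003,-0.001],[0,-0.003,-0.002]], "spin": [0,0,0,0,0], "grip": [0.7,0.7,0.7,0.7,0.7]}}

```text
time_s: 17.77
tcp_pos: [0.5595, 0.0717, 0.071]
ee_rot: [[1.0, -0.013, -0.002], [-0.013, -1.0, -0.003], [-0.002, 0.003, -1.0]]
wrist_force: [1.0, -7.5, -1.8]
gripper_width: 0.302
gripper_force: 3.5
```

```bash
python3 -c "
from h import *
anv()"
```

```text
tcp [0.5595 0.0717 0.071 ] F [ 1.  -7.5 -1.8] M [-2.17 -0.29  0.04] gw 0.302 gf 3.5 tooltilt [-0.002 -0.003]
head y,z [0.5905 0.0685 0.0866] ztop 0.0906
block z [0.5928 0.0591 0.0456]
block y 0.0376 0.0897 z L/R 0.0456 0.0456
```

Call:
{"method": "servo_tool", "body": {"slide": [[0,0.005,0.001],[0,0.009,0.001],[0,0.012,0.001],[0,0.014,0],[0,0.016,-0.001]], "spin": [0,0,0,0,0], "grip": [0.7,0.7,0.7,0.7,0.7]}}

```text
time_s: 18.23
tcp_pos: [0.5601, 0.0583, 0.0717]
ee_rot: [[1.0, -0.013, 0.0], [-0.013, -1.0, 0.001], [0.0, -0.001, -1.0]]
wrist_force: [1.0, 2.3, -1.1]
gripper_width: 0.304
gripper_force: 1.3
```

```bash
python3 -c "
from h import *
anv()"
```

```text
tcp [0.5601 0.0583 0.0717] F [ 1.   2.3 -1.1] M [ 0.73 -0.19  0.03] gw 0.304 gf 1.3 tooltilt [0.    0.001]
head y,z [0.5906 0.0603 0.0864] ztop 0.0902
block z [0.5924 0.0634 0.0458]
block y 0.0378 0.0897 z L/R 0.0459 0.0455
```

Call:
{"method": "servo_tool", "body": {"slide": [[0,0.001,0],[0,0.002,-0.001],[0,0.003,-0.002],[0,0.003,-0.003],[0,0.003,-0.004]], "spin": [0,0,0,0,0], "grip": [0.7,0.7,0.7,0.7,0.7]}}

```text
time_s: 18.7
tcp_pos: [0.5601, 0.0558, 0.0755]
ee_rot: [[1.0, -0.013, 0.0], [-0.013, -1.0, 0.001], [0.0, -0.001, -1.0]]
wrist_force: [-0.4, 5.1, -2.3]
gripper_width: 0.3
gripper_force: 2.2
```

```bash
python3 -c "
from h import *
anv()"
```

```text
tcp [0.5601 0.0558 0.0755] F [-0.4  5.1 -2.3] M [ 1.4  -0.15  0.06] gw 0.3 gf 2.2 tooltilt [0.    0.001]
head y,z [0.5905 0.0585 0.0866] ztop 0.0905
block z [0.5924 0.0638 0.0459]
block y 0.0376 0.0897 z L/R 0.046 0.0456
```

Call:
{"method": "servo_tool", "body": {"slide": [[0,-0.006,0.003],[0,-0.01,0.003],[0,-0.013,0.003],[0,-0.016,0.002],[0,-0.019,0.001]], "spin": [0,0,0,0,0], "grip": [0.7,0.7,0.7,0.7,0.7]}}

```text
time_s: 19.17
tcp_pos: [0.5598, 0.0728, 0.0746]
ee_rot: [[1.0, -0.013, -0.002], [-0.013, -1.0, -0.002], [-0.002, 0.002, -1.0]]
wrist_force: [1.1, -7.0, -1.7]
gripper_width: 0.3
gripper_force: 3.2
```

```bash
python3 -c "
from h import *
anv()"
```

```text
tcp [0.5598 0.0728 0.0746] F [ 1.1 -7.  -1.7] M [-2.05 -0.5   0.03] gw 0.3 gf 3.2 tooltilt [-0.002 -0.002]
head y,z [0.5905 0.0692 0.0867] ztop 0.0906
block z [0.5928 0.0584 0.0456]
block y 0.0378 0.0896 z L/R 0.0455 0.0456
```

Rocking works in both directions (about ±0.13 rad), but it isn't rising: one-finger friction is under the anvil's weight. I'll lower the fingertips and test a light two-sided pinch, so both pads drag upwards while swinging.

Call:
{"method": "servo_tool", "body": {"slide": [[0,0.001,0.003],[0,0.002,0.006],[0,0.002,0.006],[0,0.002,0.006],[0,0.002,0.006]], "spin": [0,0,0,0,0], "grip": [0.7,0.7,0.73,0.74,0.74]}}

```text
time_s: 19.63
tcp_pos: [0.5602, 0.0709, 0.0686]
ee_rot: [[1.0, -0.013, -0.001], [-0.013, -1.0, -0.001], [-0.0, 0.001, -1.0]]
wrist_force: [3.2, -6.3, 0.0]
gripper_width: 0.264
gripper_force: 3.5
```

Call:
{"method": "servo_tool", "body": {"slide": [[0,0,0],[0,0,0],[0,0,0],[0,0,0],[0,0,0]], "spin": [0,0,0,0,0], "grip": [0.75,0.75,0.75,0.75,0.75]}}

```text
time_s: 20.05
tcp_pos: [0.5602, 0.0707, 0.0686]
ee_rot: [[1.0, -0.013, -0.001], [-0.013, -1.0, -0.002], [-0.001, 0.002, -1.0]]
wrist_force: [1.0, -7.7, -0.4]
gripper_width: 0.255
gripper_force: 20.5
```

```bash
python3 -c "
from h import *
anv()"
```

```text
tcp [0.5602 0.0707 0.0686] F [ 1.  -7.7 -0.4] M [-2.21 -0.59  0.08] gw 0.255 gf 20.5 tooltilt [-0.001 -0.002]
head y,z [0.5905 0.0694 0.0868] ztop 0.0908
block z [0.593  0.0565 0.0456]
block y 0.0376 0.0896 z L/R 0.0456 0.0456
```

Grip force is graded by closure (20 N here at 0.75). Swing to -y with the light pinch while rising 4 mm.

Call:
{"method": "servo_tool", "body": {"slide": [[0,0.004,-0.001],[0,0.008,-0.002],[0,0.011,-0.003],[0,0.014,-0.004],[0,0.016,-0.005]], "spin": [0,0,0,0,0], "grip": [0.75,0.75,0.75,0.75,0.75]}}

```text
time_s: 20.52
tcp_pos: [0.5593, 0.0566, 0.0724]
ee_rot: [[1.0, -0.014, -0.001], [-0.014, -1.0, 0.002], [-0.001, -0.002, -1.0]]
wrist_force: [1.7, 5.2, -12.6]
gripper_width: 0.25
gripper_force: 10.1
```

```bash
python3 -c "
from h import *
anv()"
```

```text
tcp [0.5593 0.0566 0.0724] F [  1.7   5.2 -12.6] M [ 1.5  -0.56  0.  ] gw 0.25 gf 10.1 tooltilt [-0.001  0.002]
head y,z [0.5904 0.0569 0.0874] ztop 0.091
block z [0.5924 0.0622 0.0457]
block y 0.0372 0.089 z L/R 0.0459 0.0456
```

It works: the head rose about 0.7 mm with a 12 N pull and the holder stayed flat. Repeat: re-lower with fingers slightly open, pinch, swing while rising.

Call:
{"method": "servo_tool", "body": {"slide": [[0,0,0],[0,0,0.003],[0,0,0.0055],[0,0,0.0055],[0,0,0.0055]], "spin": [0,0,0,0,0], "grip": [0.72,0.72,0.73,0.75,0.75]}}

```text
time_s: 20.98
tcp_pos: [0.5609, 0.0563, 0.0691]
ee_rot: [[1.0, -0.012, 0.002], [-0.012, -1.0, 0.001], [0.002, -0.001, -1.0]]
wrist_force: [0.9, 2.0, 0.4]
gripper_width: 0.255
gripper_force: 12.1
```

Call:
{"method": "servo_tool", "body": {"slide": [[0,-0.004,-0.001],[0,-0.008,-0.002],[0,-0.012,-0.003],[0,-0.015,-0.0045],[0,-0.017,-0.006]], "spin": [0,0,0,0,0], "grip": [0.75,0.75,0.75,0.75,0.75]}}

```text
time_s: 21.4
tcp_pos: [0.5587, 0.072, 0.0724]
ee_rot: [[1.0, -0.013, -0.004], [-0.013, -1.0, -0.002], [-0.004, 0.002, -1.0]]
wrist_force: [3.4, -3.6, -13.6]
gripper_width: 0.256
gripper_force: 11.6
```

```bash
python3 -c "
from h import *
anv()"
```

```text
tcp [0.5587 0.072  0.0724] F [  3.4  -3.6 -13.6] M [-1.21 -0.89  0.11] gw 0.256 gf 11.6 tooltilt [-0.004 -0.002]
head y,z [0.5907 0.0707 0.0877] ztop 0.0911
block z [0.5932 0.0581 0.0456]
block y 0.0392 0.0911 z L/R 0.0456 0.0455
```

Call:
{"method": "servo_tool", "body": {"slide": [[0,0,0],[0,0,0.003],[0,0,0.0055],[0,0,0.0055],[0,0,0.0055]], "spin": [0,0,0,0,0], "grip": [0.72,0.72,0.73,0.755,0.755]}}

```text
time_s: 21.87
tcp_pos: [0.5605, 0.0724, 0.0693]
ee_rot: [[1.0, -0.012, 0.0], [-0.012, -1.0, -0.001], [0.0, 0.001, -1.0]]
wrist_force: [0.5, -4.7, 1.4]
gripper_width: 0.252
gripper_force: 23.1
```

Call:
{"method": "servo_tool", "body": {"slide": [[0,0.003,-0.003],[0,0.007,-0.004],[0,0.011,-0.005],[0,0.015,-0.006],[0,0.018,-0.007]], "spin": [0,0,0,0,0], "grip": [0.755,0.755,0.755,0.755,0.755]}}

```text
time_s: 22.28
tcp_pos: [0.5577, 0.0547, 0.0735]
ee_rot: [[1.0, -0.015, -0.005], [-0.015, -1.0, 0.0], [-0.005, -0.0, -1.0]]
wrist_force: [-0.5, 1.3, -19.4]
gripper_width: 0.246
gripper_force: 16.7
```

```bash
python3 -c "
from h import *
anv()"
```

```text
tcp [0.5577 0.0547 0.0735] F [ -0.5   1.3 -19.4] M [ 0.47 -0.26 -0.04] gw 0.246 gf 16.7 tooltilt [-0.005  0.   ]
head y,z [0.5903 0.0544 0.0892] ztop 0.0926
block z [0.5931 0.0579 0.0448]
block y 0.032 0.0843 z L/R 0.0452 0.0451
```

Call:
{"method": "servo_tool", "body": {"slide": [[0,0,0],[0,0,0.003],[0,0,0.006],[0,0,0.006],[0,0,0.006]], "spin": [0,0,0,0,0], "grip": [0.72,0.72,0.73,0.75,0.75]}}

```text
time_s: 22.75
tcp_pos: [0.5614, 0.0548, 0.0714]
ee_rot: [[1.0, -0.012, 0.003], [-0.012, -1.0, -0.0], [0.003, 0.0, -1.0]]
wrist_force: [0.3, -3.0, 2.8]
gripper_width: 0.258
gripper_force: 3.3
```

Call:
{"method": "servo_tool", "body": {"slide": [[0,-0.002,-0.002],[0,-0.005,-0.003],[0,-0.008,-0.004],[0,-0.011,-0.005],[0,-0.013,-0.006]], "spin": [0,0,0,0,0], "grip": [0.752,0.752,0.752,0.752,0.752]}}

```text
time_s: 23.17
tcp_pos: [0.5587, 0.0672, 0.0743]
ee_rot: [[1.0, -0.013, -0.004], [-0.013, -1.0, -0.002], [-0.004, 0.002, -1.0]]
wrist_force: [2.2, -5.2, -11.7]
gripper_width: 0.252
gripper_force: 14.9
```

```bash
python3 -c "
from h import *
anv()"
```

```text
tcp [0.5587 0.0672 0.0743] F [  2.2  -5.2 -11.7] M [-1.56 -0.75  0.05] gw 0.252 gf 14.9 tooltilt [-0.004 -0.002]
head y,z [0.5893 0.0656 0.0906] ztop 0.0934
block z [0.593  0.0584 0.0444]
block y 0.0329 0.0846 z L/R 0.0448 0.0447
```

Call:
{"method": "servo_tool", "body": {"slide": [[0,0,0],[0,0,0.002],[0,0,0.0045],[0,0,0.0045],[0,0,0.0045]], "spin": [0,0,0,0,0], "grip": [0.72,0.72,0.74,0.752,0.752]}}

```text
time_s: 23.63
tcp_pos: [0.5609, 0.0681, 0.0721]
ee_rot: [[1.0, -0.012, 0.002], [-0.012, -1.0, 0.0], [0.002, -0.0, -1.0]]
wrist_force: [0.7, -2.4, 1.8]
gripper_width: 0.253
gripper_force: 17.7
```

Call:
{"method": "servo_tool", "body": {"slide": [[0,0.003,-0.002],[0,0.006,-0.003],[0,0.01,-0.004],[0,0.013,-0.005],[0,0.015,-0.006]], "spin": [0,0,0,0,0], "grip": [0.752,0.752,0.752,0.752,0.752]}}

```text
time_s: 24.05
tcp_pos: [0.5592, 0.0529, 0.0763]
ee_rot: [[1.0, -0.014, -0.002], [-0.014, -1.0, 0.001], [-0.002, -0.001, -1.0]]
wrist_force: [0.7, 3.9, -9.5]
gripper_width: 0.247
gripper_force: 9.8
```

```bash
python3 -c "
from h import *
anv()"
```

```text
tcp [0.5592 0.0529 0.0763] F [ 0.7  3.9 -9.5] M [ 1.16 -0.26 -0.03] gw 0.247 gf 9.8 tooltilt [-0.002  0.001]
head y,z [0.589  0.0531 0.0914] ztop 0.0941
block z [0.5928 0.0583 0.0445]
block y 0.0338 0.0855 z L/R 0.045 0.0449
```

Call:
{"method": "servo_tool", "body": {"slide": [[0,0,0],[0,0,0.002],[0,0,0.004],[0,0,0.004],[0,0,0.004]], "spin": [0,0,0,0,0], "grip": [0.72,0.72,0.74,0.753,0.753]}}

```text
time_s: 24.52
tcp_pos: [0.5607, 0.0531, 0.074]
ee_rot: [[1.0, -0.012, 0.002], [-0.012, -1.0, 0.0], [0.002, -0.0, -1.0]]
wrist_force: [0.6, 2.0, 1.0]
gripper_width: 0.252
gripper_force: 12.0
```

Call:
{"method": "servo_tool", "body": {"slide": [[0,-0.003,-0.002],[0,-0.007,-0.003],[0,-0.011,-0.004],[0,-0.014,-0.005],[0,-0.016,-0.006]], "spin": [0,0,0,0,0], "grip": [0.753,0.753,0.753,0.753,0.753]}}

```text
time_s: 24.93
tcp_pos: [0.559, 0.0687, 0.0782]
ee_rot: [[1.0, -0.013, -0.003], [-0.013, -1.0, -0.001], [-0.003, 0.001, -1.0]]
wrist_force: [1.9, -5.0, -9.3]
gripper_width: 0.246
gripper_force: 8.9
```

Call:
{"method": "servo_tool", "body": {"slide": [[0,0,0],[0,0,0.002],[0,0,0.0045],[0,0,0.0045],[0,0,0.0045]], "spin": [0,0,0,0,0], "grip": [0.72,0.72,0.74,0.752,0.752]}}

```text
time_s: 25.35
tcp_pos: [0.5611, 0.0691, 0.0757]
ee_rot: [[1.0, -0.012, 0.002], [-0.012, -1.0, 0.0], [0.002, -0.0, -1.0]]
wrist_force: [1.5, -3.4, 2.9]
gripper_width: 0.252
gripper_force: 10.8
```

Call:
{"method": "servo_tool", "body": {"slide": [[0,0.003,-0.002],[0,0.006,-0.003],[0,0.01,-0.004],[0,0.013,-0.005],[0,0.015,-0.006]], "spin": [0,0,0,0,0], "grip": [0.753,0.753,0.753,0.753,0.753]}}

```text
time_s: 25.77
tcp_pos: [0.5591, 0.0537, 0.08]
ee_rot: [[1.0, -0.013, -0.002], [-0.013, -1.0, 0.0], [-0.002, -0.0, -1.0]]
wrist_force: [-0.2, 1.8, -7.1]
gripper_width: 0.245
gripper_force: 5.5
```

```bash
python3 -c "
from h import *
anv()"
```

```text
tcp [0.5591 0.0537 0.08  ] F [-0.2  1.8 -7.1] M [ 0.65 -0.06 -0.04] gw 0.245 gf 5.5 tooltilt [-0.002  0.   ]
head y,z [0.5879 0.0536 0.0944] ztop 0.0968
block z [0.5928 0.0586 0.0443]
block y 0.0337 0.0855 z L/R 0.0449 0.0447
```

Call:
{"method": "servo_tool", "body": {"slide": [[0,0,0],[0,0,0.002],[0,0,0.005],[0,0,0.005],[0,0,0.005]], "spin": [0,0,0,0,0], "grip": [0.72,0.72,0.74,0.753,0.753]}}

```text
time_s: 26.23
tcp_pos: [0.5603, 0.054, 0.0759]
ee_rot: [[1.0, -0.013, 0.001], [-0.013, -1.0, 0.0], [0.001, -0.0, -1.0]]
wrist_force: [0.2, 0.3, -0.4]
gripper_width: 0.254
gripper_force: 9.1
```

Call:
{"method": "servo_tool", "body": {"slide": [[0,-0.003,-0.002],[0,-0.007,-0.003],[0,-0.011,-0.004],[0,-0.014,-0.005],[0,-0.016,-0.006]], "spin": [0,0,0,0,0], "grip": [0.754,0.754,0.754,0.754,0.754]}}

```text
time_s: 26.65
tcp_pos: [0.5593, 0.0701, 0.081]
ee_rot: [[1.0, -0.013, -0.002], [-0.013, -1.0, -0.001], [-0.002, 0.001, -1.0]]
wrist_force: [1.1, -1.4, -5.4]
gripper_width: 0.249
gripper_force: 6.9
```

Call:
{"method": "servo_tool", "body": {"slide": [[0,0,0],[0,0,0.002],[0,0,0.005],[0,0,0.005],[0,0,0.005]], "spin": [0,0,0,0,0], "grip": [0.72,0.72,0.74,0.753,0.753]}}

```text
time_s: 27.07
tcp_pos: [0.5612, 0.0703, 0.0778]
ee_rot: [[1.0, -0.012, 0.003], [-0.012, -1.0, 0.001], [0.003, -0.001, -1.0]]
wrist_force: [0.8, -0.3, 3.1]
gripper_width: 0.248
gripper_force: 15.0
```

Call:
{"method": "servo_tool", "body": {"slide": [[0,0.003,-0.002],[0,0.006,-0.003],[0,0.01,-0.004],[0,0.013,-0.005],[0,0.015,-0.006]], "spin": [0,0,0,0,0], "grip": [0.754,0.754,0.754,0.754,0.754]}}

```text
time_s: 27.48
tcp_pos: [0.5597, 0.0548, 0.0821]
ee_rot: [[1.0, -0.014, -0.001], [-0.014, -1.0, 0.001], [-0.001, -0.001, -1.0]]
wrist_force: [2.7, 4.4, -8.4]
gripper_width: 0.249
gripper_force: 8.5
```

```bash
python3 -c "
from h import *
anv()"
```

```text
tcp [0.5597 0.0548 0.0821] F [ 2.7  4.4 -8.4] M [ 1.01 -0.79 -0.02] gw 0.249 gf 8.5 tooltilt [-0.001  0.001]
head y,z [0.5879 0.0546 0.0976] ztop 0.0999
block z [0.5928 0.0582 0.0445]
block y 0.0334 0.0854 z L/R 0.0449 0.0448
```

The head is up by about 10 mm, so the jaws should have let go. Now I clamp fully (no reopening, so it can't drop), centre it, and lift gently.

Call:
{"method": "servo_tool", "body": {"slide": [[0,-0.0015,0.002],[0,-0.003,0.003],[0,-0.0045,0.003],[0,-0.0045,0.003],[0,-0.0045,0.003]], "spin": [0,0,0,0,0], "grip": [0.754,0.76,0.8,1,1]}}

```text
time_s: 27.95
tcp_pos: [0.5608, 0.0575, 0.0814]
ee_rot: [[1.0, -0.011, 0.001], [-0.011, -1.0, -0.004], [0.001, 0.004, -1.0]]
wrist_force: [3.3, -6.2, 4.0]
gripper_width: 0.239
gripper_force: 29.8
```

Call:
{"method": "servo_tool", "body": {"slide": [[0,0,-0.001],[0,0,-0.002],[0,0,-0.003],[0,0,-0.004],[0,0,-0.005]], "spin": [0,0,0,0,0], "grip": [1,1,1,1,1]}}

```text
time_s: 28.37
tcp_pos: [0.5578, 0.0579, 0.0824]
ee_rot: [[1.0, -0.014, -0.006], [-0.014, -1.0, -0.002], [-0.006, 0.002, -1.0]]
wrist_force: [3.3, -2.3, -14.1]
gripper_width: 0.236
gripper_force: 29.6
```

```bash
python3 -c "
from h import *
anv()"
```

```text
tcp [0.5578 0.0579 0.0824] F [  3.3  -2.3 -14.1] M [-0.85 -1.11  0.12] gw 0.236 gf 29.6 tooltilt [-0.006 -0.002]
head y,z [0.5872 0.0578 0.0983] ztop 0.1006
block z [0.5924 0.0603 0.0444]
block y 0.0356 0.0876 z L/R 0.0447 0.0447
```

```bash
python3 -c "
from h import *
p,X=anv(); s=sense()
m=(abs(X[:,1]-.058)<.004)&(X[:,0]>.565)&(X[:,0]<.63)&(X[:,2]>.06)&(X[:,2]<.13)
for a in np.arange(.565,.63,.005):
  k=m&(X[:,0]>=a)&(X[:,0]<a+.005)
  if k.any(): print(round(a,3),k.sum(),np.percentile(X[k][:,2],[5,50,95]).round(4))
im=p['pixels']; sc=capture('scene')['pixels'][150:250,230:330]
cv2.imwrite('pics/w6.png',cv2.resize(np.hstack([im,cv2.resize(sc,(420,420),interpolation=cv2.INTER_CUBIC)]),(800,343)))
"
```

```text
tcp [0.5577 0.0582 0.0824] F [  3.3  -0.8 -14.9] M [-0.81 -1.12  0.08] gw 0.242 gf 29.6 tooltilt [-0.006 -0.002]
head y,z [0.5871 0.0581 0.0982] ztop 0.1005
block z [0.5924 0.0614 0.0443]
block y 0.0359 0.088 z L/R 0.0447 0.0449
0.565 129 [0.0984 0.0995 0.1006]
0.57 133 [0.0987 0.0997 0.101 ]
0.575 141 [0.0987 0.0998 0.1008]
0.58 154 [0.0985 0.0997 0.1007]
0.585 154 [0.0984 0.0996 0.1007]
0.59 159 [0.098  0.0993 0.1005]
0.595 165 [0.0968 0.0987 0.1001]
0.6 133 [0.0959 0.0979 0.0996]
```

View pics/w6.png

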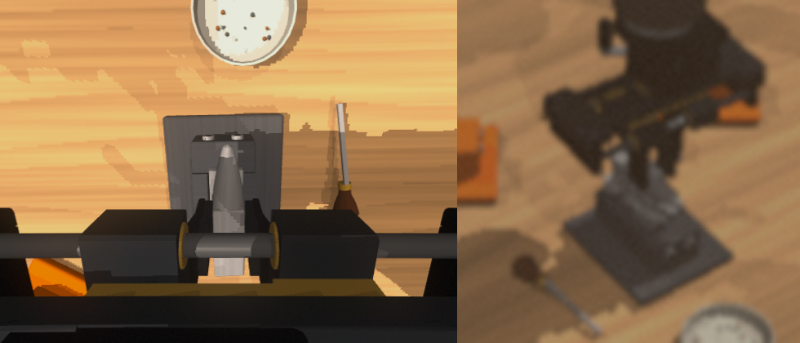

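The anvil is still pinched (about 10 N), pitched slightly horn-up, because the arm yields to -x under the pull. I continue rocking with the grip re-lowered and compensate in x.

Call:
{"method": "servo_tool", "body": {"slide": [[0,0,0.003],[0,0,0.004],[0,0,0.007],[0.001,0,0.01],[0.002,0,0.01]], "spin": [0,0,0,0,0], "grip": [0.8,0.72,0.72,0.74,0.755]}}

```text
time_s: 28.93
tcp_pos: [0.5622, 0.06, 0.0752]
ee_rot: [[1.0, -0.012, 0.001], [-0.012, -1.0, 0.001], [0.001, -0.001, -1.0]]
wrist_force: [0.0, -0.0, 0.2]
gripper_width: 0.255
gripper_force: 3.2
```

Call:
{"method": "servo_tool", "body": {"slide": [[0.001,-0.003,-0.002],[0.002,-0.006,-0.003],[0.003,-0.009,-0.004],[0.003,-0.01,-0.005],[0.003,-0.01,-0.006]], "spin": [0,0,0,0,0], "grip": [0.755,0.755,0.755,0.755,0.755]}}

```text
time_s: 29.35
tcp_pos: [0.5625, 0.0681, 0.0792]
ee_rot: [[1.0, -0.013, -0.007], [-0.013, -1.0, -0.003], [-0.007, 0.003, -1.0]]
wrist_force: [-1.4, -4.3, -5.1]
gripper_width: 0.248
gripper_force: 19.0
```

```bash
cat >> h.py <<'E'
def prof(X):
    m=(X[:,0]>.56)&(X[:,0]<.63)&(abs(X[:,1]-.06)<.02)&(X[:,2]>.07)&(X[:,2]<.16)
    for a in np.arange(.56,.625,.01):
        k=m&(X[:,0]>=a)&(X[:,0]<a+.01)
        if k.any(): t=np.percentile(X[k][:,2],90); print(round(a,3),t.round(4),X[k&(X[:,2]>t-.004)][:,1].mean().round(4),end='; ')
    print('tipx',X[m][:,0].max().round(4))
E
python3 -c "
from h import *
prof(anv()[1])"
```

```text
tcp [0.5625 0.0681 0.0792] F [-1.4 -4.3 -5.1] M [-1.28  0.54  0.03] gw 0.248 gf 19.0 tooltilt [-0.007 -0.003]
head y,z [0.5889 0.0685 0.097 ] ztop 0.1069
block z [0.5929 0.0604 0.044 ]
block y 0.037 0.0884 z L/R 0.0444 0.0448
0.56 0.1472 0.0523; 0.57 0.1303 0.0538; 0.58 0.0992 0.0673; 0.59 0.0976 0.0673; 0.6 0.0959 0.0674; 0.61 0.0936 0.0674; tipx 0.6131
```

Call:
{"method": "servo_tool", "body": {"slide": [[0.001,0.003,-0.002],[0.002,0.006,-0.003],[0.002,0.01,-0.005],[0.003,0.014,-0.006],[0.003,0.016,-0.007]], "spin": [0,0,0,0,0], "grip": [0.765,0.765,0.765,0.765,0.765]}}

```text
time_s: 29.82
tcp_pos: [0.5679, 0.0545, 0.0874]
ee_rot: [[1.0, -0.014, 0.001], [-0.014, -1.0, 0.003], [0.0, -0.003, -1.0]]
wrist_force: [-3.1, 5.9, -7.8]
gripper_width: 0.247
gripper_force: 30.2
```

```bash
python3 -c "
from h import *
prof(anv()[1])"
```

```text
tcp [0.5679 0.0545 0.0874] F [-3.1  5.9 -7.8] M [ 2.22  1.06 -0.04] gw 0.247 gf 30.2 tooltilt [0.001 0.003]
head y,z [0.5879 0.0542 0.1038] ztop 0.1156
block z [0.5927 0.0619 0.044 ]
block y 0.0364 0.0885 z L/R 0.0444 0.0446
0.56 0.1504 0.0589; 0.57 0.1381 0.0648; 0.58 0.1057 0.0548; 0.59 0.1037 0.0541; 0.6 0.1014 0.054; 0.61 0.0985 0.0539; tipx 0.6176
```

The jaws have let go: it rose 6.5 mm with the gripper. Clamp, centre over the holder and lift.

Call:
{"method": "servo_tool", "body": {"slide": [[0,-0.002,0],[0,-0.004,0],[0,-0.006,0],[0,-0.007,-0.001],[0,-0.0075,-0.002]], "spin": [0,0,0,0,0], "grip": [1,1,1,1,1]}}

```text
time_s: 30.28
tcp_pos: [0.5681, 0.0608, 0.09]
ee_rot: [[1.0, -0.013, 0.0], [-0.013, -1.0, -0.0], [0.0, 0.0, -1.0]]
wrist_force: [-2.8, -1.0, -4.5]
gripper_width: 0.246
gripper_force: 29.9
```

Call:
{"method": "servo_tool", "body": {"slide": [[0,0,-0.002],[0,0,-0.004],[0,0,-0.006],[0,0,-0.008],[0,0,-0.008]], "spin": [0,0,0,0,0], "grip": [1,1,1,1,1]}}

```text
time_s: 30.7
tcp_pos: [0.5696, 0.0613, 0.0991]
ee_rot: [[1.0, -0.012, 0.004], [-0.012, -1.0, 0.001], [0.004, -0.001, -1.0]]
wrist_force: [-0.1, 0.4, -2.9]
gripper_width: 0.244
gripper_force: 30.0
```

```bash
python3 -c "
from h import *
prof(anv()[1])"
```

```text
tcp [0.5696 0.0613 0.0991] F [-0.1  0.4 -2.9] M [-0.04 -0.06  0.  ] gw 0.244 gf 30.0 tooltilt [0.004 0.001]
head y,z [0.5897 0.0612 0.1132] ztop 0.1192
block z [0.5925 0.0621 0.0442]
block y 0.0368 0.0885 z L/R 0.0445 0.0445
0.56 0.1258 0.0614; 0.57 0.1473 0.0597; 0.58 0.1501 0.0584; 0.59 0.1165 0.061; 0.6 0.1144 0.0607; 0.61 0.1118 0.0606; tipx 0.6196
```

Call:
{"method": "servo_tool", "body": {"slide": [[0,0,-0.003],[0,0,-0.006],[0,0,-0.009],[0,0,-0.012],[0,0,-0.014]], "spin": [0,0,0,0,0], "grip": [1,1,1,1,1]}}

```text
time_s: 31.17
tcp_pos: [0.5684, 0.0609, 0.1125]
ee_rot: [[1.0, -0.013, 0.001], [-0.013, -1.0, 0.0], [0.001, -0.0, -1.0]]
wrist_force: [0.8, -0.3, -3.7]
gripper_width: 0.246
gripper_force: 30.0
```

Call:
{"method": "servo_tool", "body": {"slide": [[0,0,0],[0,0,0],[0,0,0],[0,0,0],[0,0,0]], "spin": [0,0,0,0,0], "grip": [1,1,1,1,1]}}

```text
time_s: 31.58
tcp_pos: [0.5679, 0.0608, 0.1117]
ee_rot: [[1.0, -0.013, -0.0], [-0.013, -1.0, -0.0], [-0.0, 0.0, -1.0]]
wrist_force: [-1.1, 1.4, -3.4]
gripper_width: 0.252
gripper_force: 30.0
```

```bash
python3 -c "
from h import *
p,X=anv(); prof(X)
im=p['pixels']
for c in ['wrist','scene','top']:
  q=capture(c)
  if c=='scene': sc=q['pixels'][150:250,230:330]
  for n in ['lever_knob','lever_pivot','holder','socket','anvil','anvil_grip','anvil_face','graver','dish']: print(c,n,[(np.round(d['point'],3).tolist(),round(d['conf'],2)) for d in tip_of(n,c)][:3])
cv2.imwrite('pics/w7.png',cv2.resize(np.hstack([im,cv2.resize(sc,(420,420),interpolation=cv2.INTER_CUBIC)]),(800,343)))
"
```

```text
tcp [0.5679 0.0608 0.1117] F [-1.1  1.4 -3.4] M [-0.05 -0.04 -0.04] gw 0.252 gf 30.0 tooltilt [-0. -0.]
head y,z [0.5843 0.0649 0.0974] ztop 0.1198
block z [0.5925 0.0617 0.0441]
block y 0.0365 0.0884 z L/R 0.0445 0.0448
0.56 0.1331 0.0605; 0.57 0.1545 0.0593; 0.58 0.1302 0.0609; 0.59 0.1284 0.0604; 0.6 0.1264 0.0603; 0.61 0.1237 0.0601; tipx 0.6178
wrist lever_knob [([0.559, 0.068, 0.064], 0.75)]
wrist lever_pivot []
wrist holder [([0.394, 0.251, -0.001], 0.89)]
wrist socket []
wrist anvil [([0.556, 0.066, 0.066], 0.7)]
wrist anvil_grip [([0.564, 0.061, 0.115], 0.59)]
wrist anvil_face [([0.56, 0.057, 0.133], 0.8)]
wrist graver [([0.563, -0.048, 0.001], 0.84)]
wrist dish [([0.565, 0.061, 0.112], 0.42)]
scene lever_knob [([0.552, 0.061, -0.006], 0.57), ([0.334, 0.155, 0.085], 0.38), ([0.561, 0.056, 0.132], 0.27)]
scene lever_pivot [([0.316, -0.084, 0.083], 0.9), ([0.364, 0.21, 0.083], 0.78), ([0.513, 0.06, 0.084], 0.73)]
scene holder [([0.552, 0.066, -0.004], 0.95), ([0.343, -0.045, 0.001], 0.81), ([0.391, 0.244, 0.002], 0.52)]
scene socket [([0.339, -0.049, 0.044], 0.95), ([0.393, 0.
[... 202 characters left out ...]
65)]
scene dish [([0.694, 0.039, -0.003], 0.73), ([0.51, 0.066, 0.084], 0.46)]
top lever_knob [([0.288, -0.135, 0.084], 0.65), ([0.509, 0.123, 0.082], 0.64), ([0.337, 0.157, 0.085], 0.4)]
top lever_pivot [([0.319, -0.084, 0.083], 0.91), ([0.511, 0.059, 0.081], 0.83), ([0.367, 0.207, 0.085], 0.81)]
top holder [([0.341, -0.052, -0.003], 0.68), ([0.556, 0.061, 0.003], 0.59)]
top socket [([0.558, 0.059, 0.047], 0.7), ([0.344, -0.051, 0.043], 0.68)]
top anvil [([0.554, 0.064, 0.068], 0.67), ([0.559, 0.059, 0.132], 0.28)]
top anvil_grip [([0.559, 0.059, 0.122], 0.62)]
top anvil_face [([0.557, 0.059, 0.131], 0.51)]
top graver [([0.565, -0.049, 0.002], 0.44)]
top dish [([0.697, 0.045, 0.002], 0.46)]
```

View pics/w7.png

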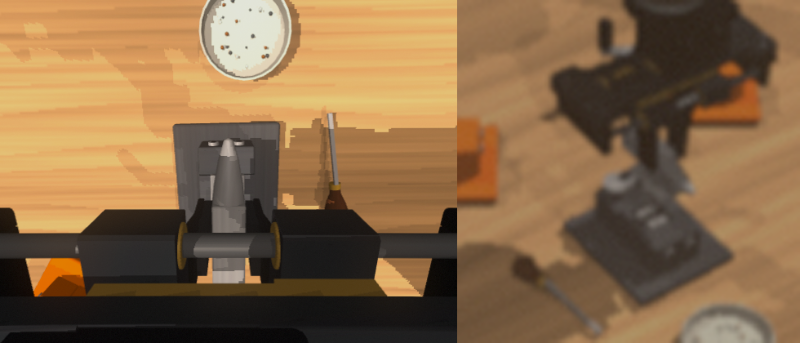

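The anvil hangs clear of the socket, with its origin at about z 0.066. The horn is at (227,150) in the left half, with the graver and dish in place. The tilt is about 0.1 rad against the 0.2 limit, the lever is at about 1.55 rad and the holder stands flat, so I hand it in.

```bash
python3 -c "
from station import *
print(finish_job())"
```

```text
the job is handed in; nothing more can be done
None
```

I handed the job in with the lever unlocked at about 1.55 rad and the anvil rocked free and held about 20 mm above its socket, leaning roughly 0.1 rad (limit 0.2). The holder stands flat, moved only by a few millimetres, and no verdict came back.

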